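Load the column compartment

TASK

Load the column compartment for the next run: push its half-open folding cover to the rear until the two panels are folded flat against each other, and lay every column from the open drawer into a V groove of its own, seated evenly and let go while the hold-down bar is still open. Then swing the hold-down bar over until it rests on the columns, and push the emptied drawer fully home past its catch. Leave the cover folded back, since the tubing is connected next, and do not disturb the two bottles standing beside the work.

Things in the scene. Friction and masses are not known exactly. Their poses are not given: they have to be found in the camera images.
- bay: Column compartment: white open box fixed on the bench, 224 mm wide (y), 6 mm walls; rear and side walls 84 mm high, front wall (with display and dial) 58 mm. Origin: on the bench below groove_2; x to the rear, z up; front face at x = -70 mm, rear face at 96 mm. Two W-shaped saddles, 24 to 32 mm before and behind the origin, form three 90 degree V grooves along x, 60 mm apart.
- groove_1 (a point): Where a column's centre lies when seated in the groove at the bay's -y end: 50 mm above the bench. Axes as the bay's (x along the groove). Any column fits any groove, either end first, one to a groove. Between the saddles a 48 mm gap is free for fingers down to the floor, 13 mm above the bench. Ridges between grooves: 9 mm above a seated column's axis.
- groove_2 (a point): The same for the middle groove (60 mm from groove_1 along the bay's y).
- groove_3 (a point): The same for the groove at the bay's +y end. The side walls' inner faces are 46 mm beyond the middles of grooves 1 and 3.
- cover_a (a joint): The bay's folding cover: two hinged panels, each 83 x 222 x 4 mm; A hinged along the rear wall's top (96 mm behind groove_2, 87 mm high), B's free edge guided along the side walls' tops, so pushing it to the rear raises the fold like a tent. Value: angle of A: 0 closed, 1.571 both upright, flat together at the rear. Starts at 0.62 to 0.92; stays where left; 2 to 5 N.
- cover_handle (a point): Middle of the cover's black handle: bar 10 mm thick, 100 mm long (along the bay's y), on panel B's outer face, 18 mm from its free edge, centre 18 mm from the panel's underside. Starts some 115 mm above the bench. Folded flat: 105 mm above the bench, 78 mm behind groove_2; the panels behind it then reach 170 mm high. Push it towards the bay's +x.
- bail (a joint): Hold-down bar: round, rubber-sleeved, 12 mm thick, 196 mm long across the bay on two 58 mm arms that pivot in the side walls near the front. Value: 0 = arms level, bar resting on seated columns; grows as it is raised and swung over to the front. Starts at 2.35 to 2.55, leaning out over the front wall. Stiff hinge, stays where left; 3 to 5 N at the bar.
- bail_bar (a point): Middle of the hold-down bar, on its axis.
- bail_pivot (a point): Middle of the hold-down bar's pivot line: 58 mm in front of groove_2, 71 mm above the bench; the bar moves on a circle of 58 mm radius about it. Axes as the bay's.
- drawer (a joint): Opening of the drawer of a low grey cabinet (156 mm deep, 224 wide, 74 high, fixed on the bench, a timer lying on top to 95 mm). 0 = home; slides out towards the robot; starts 132 to 140 mm open. Pushing takes 1 to 2 N; over the last 12 mm a spring catch resists with up to 8 N, then snaps it home and holds it (reads under 0.002).
- drawer_front (a point): Middle of the drawer front's outer face, 42 mm above the bench. Panel 10 mm thick, 224 wide, 8 to 68 mm above the bench; a 90 mm wide pull stands 12 mm proud of it at 56 mm height. x: into the cabinet (push this way), y along the panel. Tray behind: 128 mm deep, walls to 42 mm, floor 18 mm above the bench; foam blocks at front and rear (to 36 mm) part three lanes.
- cabinet_mouth (a point): Middle of the cabinet's front edge, 42 mm above the bench; fixed; the drawer's front panel lies 10 mm ahead of it when home. Axes as drawer_front.
- small_bottle: Small white bottle, red cap, 34 mm wide, 62 mm high, standing between the bay and the cabinet; origin at the centre of its base. To be left alone.
- white_bottle: White bottle, blue cap, 54 mm wide, 106 mm high, standing to the left of the drawer; origin at the centre of its base. To be left alone.
- column_1_mid (a point): Centre of a column: steel tube 30 mm in diameter, 80 mm long between two dark hexagonal end nuts (38 mm across flats, 13 mm thick), white stub ends, 116 mm in all, ends alike, 0.2 to 0.4 kg. x along it. Starts in a drawer lane, front to back on its nuts, axis 37 mm above the bench; grip the tube at mid-length. Seated, it has 8 mm play along the groove.
- column_2_mid (a point): Centre of another column, like column_1. Two or three columns are there; an absent one reads None throughout.
- column_3_mid (a point): Centre of another column, like column_1.
Mind the look-alikes: they are no part of the job. Leave any red look-alike of the part that bears column_2_mid alone.

How it is judged:
On the way, in this order (a step that is already met when the one before it is completed fails the run):
1. the cover is folded back, its two panels flat against each other (value of joint cover_a above 1.5 rad), for 0.2 s.
2. every column lies seated in a groove of its own and is let go, with the hold-down bar still open (angle between the x axis of each of column_1_mid, column_2_mid, column_3_mid and the x axis of bay, either way round below 0.06 rad and z of column_1_mid in the frame of bay between 0.047 and 0.053 m and (distance between column_1_mid and groove_1 below 0.012 m or distance between column_1_mid and groove_2 below 0.012 m or distance between column_1_mid and groove_3 below 0.012 m) and z of column_2_mid in the frame of bay between 0.047 and 0.053 m and (distance between column_2_mid and groove_1 below 0.012 m or distance between column_2_mid and groove_2 below 0.012 m or distance between column_2_mid and groove_3 below 0.012 m) and z of column_3_mid in the frame of bay between 0.047 and 0.053 m and (distance between column_3_mid and groove_1 below 0.012 m or distance between column_3_mid and groove_2 below 0.012 m or distance between column_3_mid and groove_3 below 0.012 m) and contact force between each of column_1, column_2, column_3 and the fingers below 0.1 N and value of joint bail above 0.8 rad), for 0.3 s.
3. the hold-down bar rests on the seated columns (angle between the x axis of each of column_1_mid, column_2_mid, column_3_mid and the x axis of bay, either way round below 0.06 rad and z of column_1_mid in the frame of bay between 0.047 and 0.053 m and (distance between column_1_mid and groove_1 below 0.012 m or distance between column_1_mid and groove_2 below 0.012 m or distance between column_1_mid and groove_3 below 0.012 m) and z of column_2_mid in the frame of bay between 0.047 and 0.053 m and (distance between column_2_mid and groove_1 below 0.012 m or distance between column_2_mid and groove_2 below 0.012 m or distance between column_2_mid and groove_3 below 0.012 m) and z of column_3_mid in the frame of bay between 0.047 and 0.053 m and (distance between column_3_mid and groove_1 below 0.012 m or distance between column_3_mid and groove_2 below 0.012 m or distance between column_3_mid and groove_3 below 0.012 m) and value of joint bail between -0.06 and 0.06 rad), for 0.3 s.
At the end, for the whole second after the job is handed in: Cover folded back (over 1.50 rad); every column present at rest in its own groove: within 12 mm of the groove's point, 3 mm in height and 0.06 rad; hold-down bar resting on them (within 0.06 rad of level); drawer home (under 3 mm open) (all of step 3 and value of joint cover_a above 1.5 rad and value of joint drawer below 0.003 m and linear speed of each of column_1, column_2, column_3 below 0.02 m/s); the robot touches nothing.
It fails at once if a bottle beside the work is moved by more than 30 mm (distance of any of small_bottle, white_bottle from where it was at the start of the episode above 0.03 m).
Of column_1, column_2, column_3 only 2 to 3 are there at a start; the rules pass over those that are not, and their reading is None.
At some moment in a run one of column_1, column_2, column_3 may be knocked a few centimetres aside while the robot is not near it.
Once in a run the grip may slacken for a moment while it holds something.
It also fails if it takes over 208 s, if anything falls off the work surface, if the arm or the gripper's body presses on something with over 40 N, if the wrist force passes 120 N, or if a joint passes its speed limit or range.

ROBOT

A 6-joint arm with a two-finger parallel gripper is mounted at the origin on a cart in front of the work surface, level with it; the furniture and walls round the work are solid. World frame = base frame: x ahead of the robot, y to its left, z up, the work surface at z = 0. Lengths are in m, angles in rad, forces in N, time in s.
With the tool pointing down it reaches from about 0.15 to 0.775 m from the base axis. Payload 6.1 kg.
Tool frame: the origin (TCP) lies midway between the tips of the shut fingers; the grasp point (between the pads) lies 19 mm behind it; z points along the fingers, x is the direction in which the jaws open and shut, and the axes are right-handed (so a half turn about z gives the same grasp; the last joint's range is limited). The gripper opens to 85 mm and grips with 20 to 120 N. Pads are 22 mm wide; open, the fingers measure 114 mm over their backs; the gripper's body (76 mm by 85 mm) begins 54 mm behind the grasp point. The pads swing forward as they close: fully open they stand 13 mm farther back than shut.
Start: joints at [-1.185, 0.126, -0.04, 1.405, 0, 1.571], TCP at [0.198, -0.486, 0.231] pointing down, gripper open.
Joint ranges: [-2.72, 2.72], [-0.95, 1.95], [-1.27, 1.35], [-1.78, 2.02], [-1.46, 1.47], [-3.14, 3.14]. Speed limits (rad/s): [2.39, 2.39, 3.01, 3.14, 3.14, 3.14].

INTERFACE

Orientations are given as [roll, pitch, yaw] about the fixed x, y, z axes, in that order (R = Rz(yaw) Ry(pitch) Rx(roll)).
In Python, from rig import robot, get_image, camera_params, ticket gives the robot as it stands. The module is installed in compiled form; this text tells all that it offers.
- The arm moves only by the shell command python3 -m creep 'ROWS' [FORCE]. ROWS is JSON, a list of rows, each a list of 7 numbers: the shift along the tool's x, y, z in mm, then the turn, a rotation vector about the tool's x, y, z in rad, then the gripper command: -1 is shut, 1 is fully open, values between are in proportion. In form: [[x, y, z, wx, wy, wz, gripper], ...]. A call has 1 to 12 rows; each row shifts and turns the commanded pose from where the row before left it, along the tool's axes as they then stand; what a row does not reach is not made up. A row lasts 1/12 s, in which the tool goes at most 41.7 mm and 7.16 degrees, less where a joint would pass 70% of its speed; a pose out of reach is approached as far as the arm can. A call is refused whole if a number of a shift passes 41.7 or a number of a turn 0.125, either way. A call with a gripper value outside its range is refused whole. The fingers move at their own pace and stop on an object; FORCE is the grip in N (left out, the last holds). Time passes only in rows, so rows that do not move let the fingers close. It gives the time, the measured TCP pose, the force and the opening at its end, in the units of the state.
- robot.observe(): the state, without advancing time (a new reading comes with each control period).
- get_image(name): name is "side" or "top" or "wrist"; returns the picture (480x640x3 uint8, red, green, blue); there is no depth.
- camera_params(name): a dict with "mtx" (3x3 intrinsics, pixels), "eye" and "orientation" of the camera in the world; the wrist camera has in their place "mount" (4x4, takes a point from camera to tool coordinates, whose origin is the TCP and whose axes are the tool frame's). Camera axes: x right, y down, z forward; pixel columns grow to the right and rows downward; lengths in m; the calibration is good to about 2 mm. A picture is of the moment at which its call begins: read the wrist's pose just before it. camera_params takes no time and is no camera call.
- ticket.finish_job(): hands the job in, once; it reports no verdict.
The state is a dict: "clock": time; "joint_positions": joint angles; "joint_vel": joint speeds; "joint_efforts": joint torques, N m; "eef_pos": TCP position; "eef_rot": TCP orientation; "contact_force": force on the tool from outside, world axes, zero at the start; "wrist_torque": the same for the moment, N m; "grip_width": finger opening in m.
Only numpy, scipy, OpenCV 4.12 (cv2) and the standard library are available. Lean on these libraries where they do the work, as an engineer would, in place of code of your own. Each camera call takes 0.05 s, during which the arm holds its last target.

## Working session

There is one attempt and no reset: what is moved stays moved. The work goes in short steps, Python scripts to look and compute and a shell command to move; the robot and the scene stay as the last step left them, time stands still between calls to the robot, and variables do not carry over. Pictures are saved under pics/ and viewed, and the job is handed in when it is done.

```bash
ls; mkdir -p pics; python3 - <<'E'
from rig import robot,get_image,camera_params
import cv2
print(robot.observe())
for n in ["side","top","wrist"]:
    p=camera_params(n); print(n,p)
    cv2.imwrite(f"pics/a_{n}.png",get_image(n)[:,:,::-1])
E
```

```text
pics
{'clock': 0.0, 'joint_positions': array([-1.18496729e+00,  1.26407525e-01, -4.06108904e-02,  1.40542453e+00,
       -1.13407931e-06,  1.57079341e+00]), 'joint_vel': array([-0.0019919 ,  0.00098484,  0.00041533, -0.00078905,  0.00017234,
        0.00176048]), 'joint_efforts': array([-1.55258931e-03, -4.35913861e+01,  3.52925670e+01,  1.72198709e-02,
       -1.88636859e-04,  5.41058014e-06]), 'eef_pos': array([ 0.19741428, -0.48601849,  0.23051273]), 'eef_rot': array([ 3.14159152e+00,  1.64661416e-03, -1.18496438e+00]), 'contact_force': array([-0.45303719, -1.02144138, -0.14522091]), 'wrist_torque': array([-0.03112757, -0.04277519, -0.00340011]), 'grip_width': 0.0852705753115385}
side {'mtx': array([[554.08356254,   0.        , 314.84379094],
       [  0.        , 554.08356254, 241.98422027],
       [  0.        ,   0.        ,   1.        ]]), 'eye': array([0.22804315, 0.38082198, 1.07084651]), 'orientation': array([-2.63009403e+00, -1.91162530e-03, -2.61077709e+00])}
top {'mtx': array([[462.69951114,   0.        , 317.04443782],
       [  0.        , 462.69951114, 239.44586317],
       [  0.        ,   0.        ,   1.        ]]), 'eye': array([ 0.32073685, -0.11731004,  1.04195671]), 'orientation': array([-2.92214410e+00,  1.23078778e-04, -1.46434733e+00])}
wrist {'mtx': array([[429.61504985,   0.        , 316.42723277],
       [  0.        , 429.61504985, 234.22608472],
       [  0.        ,   0.        ,   1.        ]]), 'mount': array([[ 9.99998919e-01, -1.46292015e-03,  1.50701483e-04,
        -6.03716236e-04],
       [ 1.35537076e-03,  9.56525646e-01,  2.91645079e-01,
        -7.40939414e-02],
       [-5.70803297e-04, -2.91644559e-01,  9.56526594e-01,
        -1.42405357e-01],
       [ 0.00000000e+00,  0.00000000e+00,  0.00000000e+00,
         1.00000000e+00]])}
```

View pics/a_side.png

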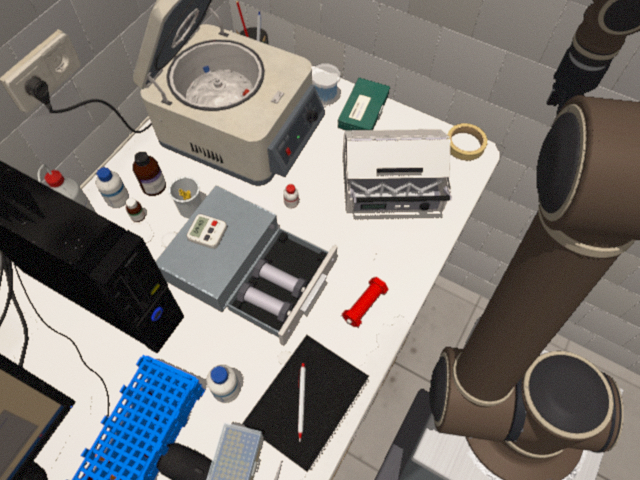

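View pics/a_top.png

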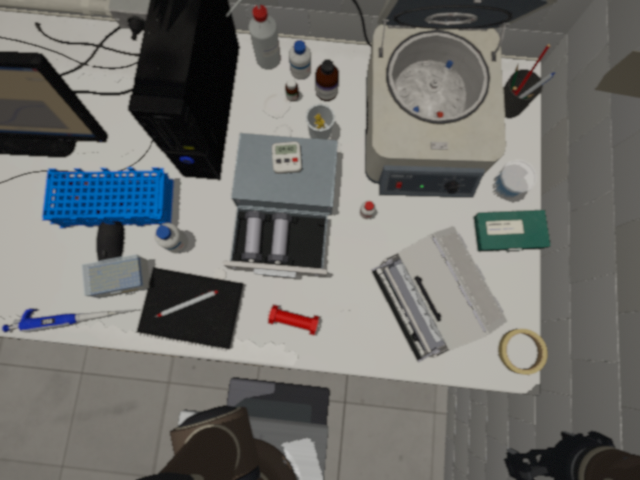

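View pics/a_wrist.png

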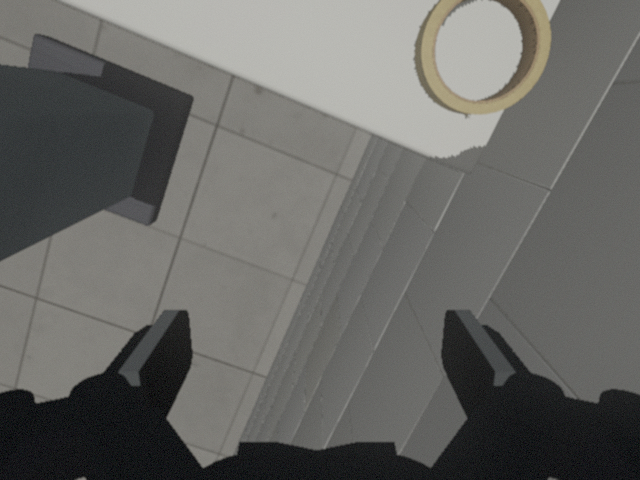

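```bash
cat > h.py <<'E'
import numpy as np,cv2
from scipy.spatial.transform import Rotation as R
from rig import robot,get_image,camera_params
def cam(n,st=None):
    p=camera_params(n)
    if n!="wrist": return p["mtx"],np.array(p["eye"]),R.from_euler("xyz",p["orientation"]).as_matrix()
    st=st or robot.observe(); T=np.eye(4); T[:3,:3]=R.from_euler("xyz",st["eef_rot"]).as_matrix(); T[:3,3]=st["eef_pos"]
    M=T@p["mount"]; return p["mtx"],M[:3,3],M[:3,:3]
def proj(c,P):
    K,e,Rm=c; q=(np.atleast_2d(P)-e)@Rm@K.T; return q[:,:2]/q[:,2:]
def ray(c,uv):
    K,e,Rm=c; d=Rm@np.linalg.inv(K)@np.array([uv[0],uv[1],1.]); return e,d
def atz(c,uv,z):
    e,d=ray(c,uv); return e+d*(z-e[2])/d[2]
def crop(n,box,s,name,img=None):
    im=get_image(n) if img is None else img
    u0,v0,u1,v1=box; c=cv2.resize(im[v0:v1,u0:u1],None,fx=s,fy=s,interpolation=cv2.INTER_CUBIC)
    for u in range((u0//20+1)*20,u1,20):
        cv2.line(c,((u-u0)*s,0),((u-u0)*s,6),(255,0,0),1); cv2.putText(c,str(u),((u-u0)*s-10,18),0,.4,(255,0,0),1)
    for v in range((v0//20+1)*20,v1,20):
        cv2.line(c,(0,(v-v0)*s),(6,(v-v0)*s),(255,0,0),1); cv2.putText(c,str(v),(8,(v-v0)*s+4),0,.4,(255,0,0),1)
    cv2.imwrite(f"pics/{name}.png",c[:,:,::-1])
E
python3 - <<'E'
from h import *
t=cv2.imread("pics/a_top.png")[:,:,::-1]; s=cv2.imread("pics/a_side.png")[:,:,::-1]
crop("top",(360,210,520,370),5,"b1",t) ; crop("top",(215,120,355,290),4,"b2",t)
crop("side",(330,110,470,230),5,"b3",s); crop("side",(150,180,350,350),4,"b4",s)
E
python3 -c "
import cv2
for n in ['b1','b2','b3','b4']:
    i=cv2.imread(f'pics/{n}.png'); 
    if max(i.shape[0]/600,i.shape[1]/800)>1:
        f=min(600/i.shape[0],800/i.shape[1]); cv2.imwrite(f'pics/{n}.png',cv2.resize(i,None,fx=f,fy=f))
"
```

```text
(no output)
```

View pics/b1.png

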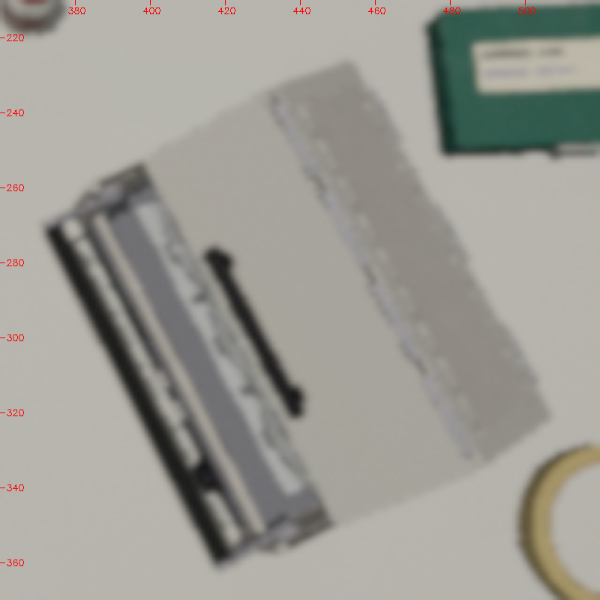

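View pics/b2.png

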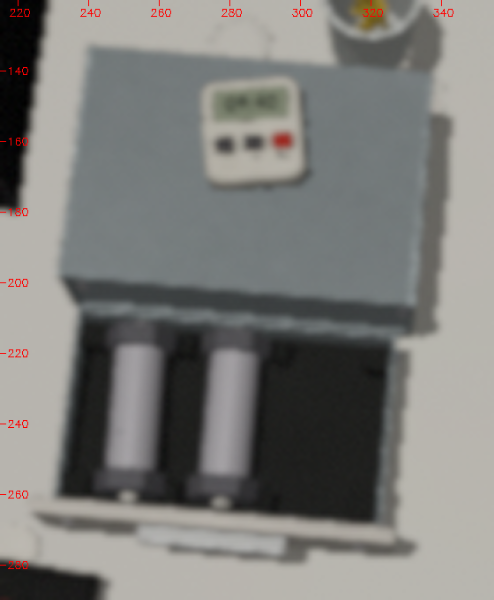

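View pics/b3.png

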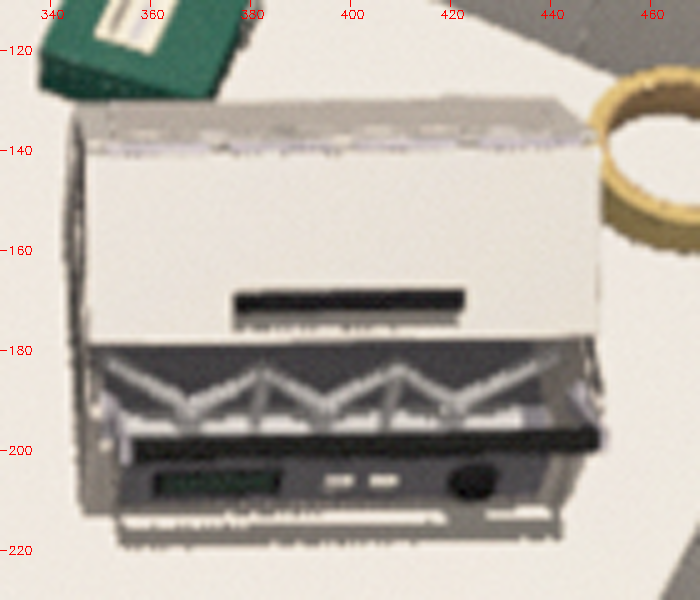

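View pics/b4.png

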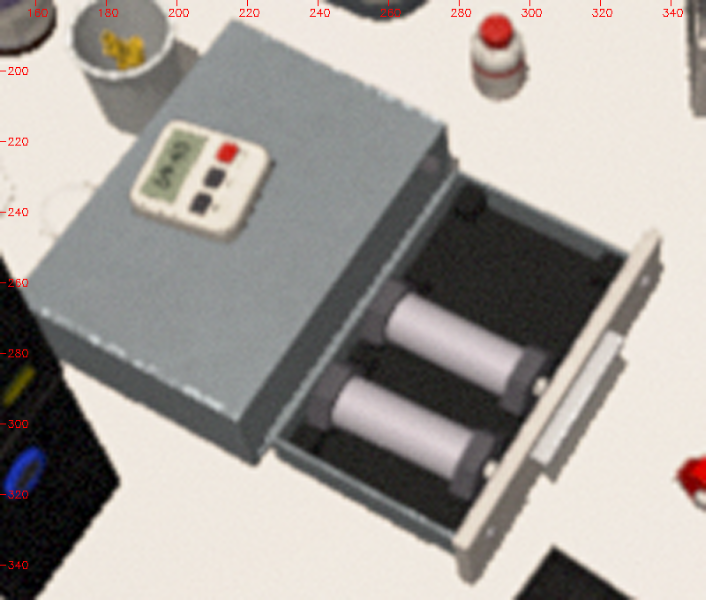

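```bash
cat > fit.py <<'E'
from h import *
from scipy.optimize import least_squares
ct,cs=cam("top"),cam("side")
def baypts(a,b):
    f=lambda x,y,z:(x,y,z)
    D={}
    for s,k in((1,'+'),(-1,'-')):
        D['hinge'+k]=(96,111*s,89)
        D['fold'+k]=(96-83*np.cos(a),111*s,89+83*np.sin(a))
        xf=96-166*np.cos(a); D['free'+k]=(xf,111*s,89)
        D['hand'+k]=(xf+18*np.cos(a)-18*np.sin(a),50*s,87+18*np.sin(a)+18*np.cos(a))
        D['bar'+k]=(-58+58*np.cos(b),98*s,71+58*np.sin(b))
    return {k:np.array(v)/1000 for k,v in D.items()}
def W(p,P): 
    c,s=np.cos(p[2]),np.sin(p[2]); return np.array([p[0]+c*P[0]-s*P[1],p[1]+s*P[0]+c*P[1],P[2]])
obs=[(ct,'fold+',431.2,234.5),(ct,'fold-',488,334),(ct,'free+',398.7,253.2),(ct,'free-',448.8,350),
(ct,'hand+',417.3,278),(ct,'hand-',439.2,318.8),(ct,'bar+',372,270.8),(ct,'bar-',418,360.7),(ct,'hinge+',453.3,226),(ct,'hinge-',506.7,321.2),
(cs,'fold+',347,140),(cs,'fold-',450,138),(cs,'free+',347.6,179),(cs,'free-',449,177),(cs,'hand+',377,170.4),(cs,'hand-',422.6,170),(cs,'bar+',356,199.6),(cs,'bar-',451,198)]
if __name__=="__main__":
    def r(p):
        B=baypts(p[3],p[4]); return np.concatenate([proj(c,W(p,B[k]))[0]-(u,v) for c,k,u,v in obs])
    p0=[*atz(ct,(430,300),.05)[:2],-.5,.77,2.45]
    s=least_squares(r,p0,loss="soft_l1"); print(s.x.round(4)); 
    for o,e in zip(obs,r(s.x).reshape(-1,2)): print(o[1],e.round(1))
    p=s.x
    for n,P in dict(g1=(0,-.06,.05),g2=(0,0,.05),g3=(0,.06,.05)).items(): print(n,W(p,P).round(4))
    print('handle',np.mean([W(p,baypts(p[3],p[4])[k]) for k in('hand+','hand-')],0).round(4))
    # drawer
    D={'mL':(0,.112,.074),'mR':(0,-.112,.074),'rL':(.156,.112,.074),'rR':(.156,-.112,.074)}
E
python3 fit.py
```

```text
[ 0.4474 -0.3551 -1.0143  0.6628  2.4723]
fold+ [ 0.3 -1.3]
fold- [-0.3  1.1]
free+ [-0.4 -1.1]
free- [1.5 0.1]
hand+ [-1.5 -2.1]
hand- [0.6 2.2]
bar+ [ 1.  -0.4]
bar- [ 1. -1.]
hinge+ [-0.6 -0.2]
hinge- [-0.1  0. ]
fold+ [0.4 0.2]
fold- [0.3 0.2]
free+ [0.2 0. ]
free- [ 0.6 -0. ]
hand+ [-0.2  0.4]
hand- [ 0.8 -0.1]
bar+ [0.3 1.1]
bar- [-1.   0.8]
g1 [ 0.3964 -0.3868  0.05  ]
g2 [ 0.4474 -0.3551  0.05  ]
g3 [ 0.4983 -0.3234  0.05  ]
handle [ 0.4306 -0.3282  0.1123]
```

```bash
cat > fit2.py <<'E'
from fit import *
obs=[(ct,'mL',232.6,197.9),(ct,'mR',332.6,206.4),(ct,'rL',240.5,132.7),(ct,'rR',337.4,139.8),(ct,'fL',224.3,264.7),(ct,'fR',328,273),
(cs,'mL',218,297.6),(cs,'mR',275.5,216),(cs,'rL',157,260.7),(cs,'rR',215.7,185.7),(cs,'fL',280.3,334.4),(cs,'fR',336.4,246.6)]
def pts(d): return {'mL':(0,.112,.074),'mR':(0,-.112,.074),'rL':(.156,.112,.074),'rR':(.156,-.112,.074),'fL':(-.005-d,.112,.068),'fR':(-.005-d,-.112,.068)}
def r(p):
    B=pts(p[3]); return np.concatenate([proj(c,W(p,B[k]))[0]-(u,v) for c,k,u,v in obs])
s=least_squares(r,[*atz(ct,(283,202),.07)[:2],0,.136],loss="soft_l1"); print(s.x.round(4))
for o,e in zip(obs,r(s.x).reshape(-1,2)): print(o[1],e.round(1))
p=s.x
print('front',W(p,(-.01-p[3],0,.042)).round(4))
c,sn=np.cos(p[2]),np.sin(p[2])
for t,sd in(((252.7,235.6),(263.9,300.4)),((279.9,236.1),(279.7,277.2))):
    a,b=atz(ct,t,.042),atz(cs,sd,.042); print(a.round(4),b.round(4),[((q[0]-p[0])*c+(q[1]-p[1])*sn,-(q[0]-p[0])*sn+(q[1]-p[1])*c) for q in(a,b)])
for n,t in dict(small=(369,208),white=(167,236)).items(): print(n,atz(ct,t,.05).round(3))
print(atz(cs,(291,195),.04),atz(cs,(223,380),.06))
E
python3 fit2.py
```

```text
[ 0.6105 -0.0093  0.0195  0.1399]
mL [-1.5 -0.1]
mR [ 0.6 -0.1]
rL [-0.6 -0.7]
rR [1.3 0.2]
fL [-1.3 -1.3]
fR [-0.3 -0.6]
mL [-0.1  1.1]
mR [ 1.9 -2.1]
rL [-3.3  3.1]
rR [ 0.8 -1.4]
fL [1.5 0.1]
fR [ 1.1 -2. ]
front [ 0.4606 -0.0123  0.042 ]
[0.536  0.0494 0.042 ] [0.5388 0.0498 0.042 ] [(np.float64(-0.07332864880319774), np.float64(0.060161705678392394)), (np.float64(-0.07054550897617896), np.float64(0.06056627909486682))]
[ 0.5413 -0.0108  0.042 ] [ 0.5389 -0.01    0.042 ] [(np.float64(-0.06922275622956053), np.float64(-7.000111435585495e-05)), (np.float64(-0.07156084738372394), np.float64(0.0007574844019889498))]
small [ 0.624 -0.201  0.05 ]
white [0.513 0.235 0.05 ]
[ 0.6264014  -0.19618874  0.04      ] [0.51184864 0.22642836 0.06      ]
```

```bash
cat > go.py <<'E'
from h import *
BAY=[0.4474,-0.3551,-1.0143]
DRW=[0.6105,-0.0093,0.0195]
def W(p,P):
    c,s=np.cos(p[2]),np.sin(p[2]); return np.array([p[0]+c*P[0]-s*P[1],p[1]+s*P[0]+c*P[1],P[2]])
def inv(p,P):
    c,s=np.cos(p[2]),np.sin(p[2]); d=np.array(P)[:2]-p[:2]; return np.array([c*d[0]+s*d[1],-s*d[0]+c*d[1],P[2]])
def need(pos,yaw,tilt=0,roll=0):
    st=robot.observe(); Rc=R.from_euler("xyz",st["eef_rot"])
    Rt=R.from_euler("z",yaw)*R.from_euler("x",np.pi)*R.from_euler("x",tilt)
    rv=(Rc.inv()*Rt).as_rotvec()
    d=(np.array(pos)-st["eef_pos"])*1000
    print("clock",round(st["clock"],2),"pos",st["eef_pos"].round(4),"rv",rv.round(3),"| shift in cur axes",Rc.inv().apply(d).round(1),"| in final axes",Rt.inv().apply(d).round(1),"F",np.round(st["contact_force"],1),"w",round(st["grip_width"],4),"j",np.round(st["joint_positions"],2))
def bayst():
    st=robot.observe(); print("bay frame",inv(BAY,st["eef_pos"]).round(4))
E
python3 -c "
from go import *
need(W(BAY,(-.062,0,.16)),.5565,-.35)
need(W(BAY,(-.062,0,.231)),.5565,0)"
```

```text
clock 0.15 pos [ 0.1975 -0.4861  0.2307] rv [-0.257  0.305 -1.722] | shift in cur axes [ -88.4 -270.4   70.8] | in final axes [281.4 -63.   52.3] F [ 0.2 -0.3 -0.1] w 0.0856 j [-1.18  0.13 -0.04  1.41 -0.    1.57]
clock 0.15 pos [ 0.1975 -0.4861  0.2307] rv [-1.000e-03  1.000e-03 -1.741e+00] | shift in cur axes [-8.850e+01 -2.704e+02 -2.000e-01] | in final axes [281.4 -41.3  -0.3] F [ 0.2 -0.3 -0.1] w 0.0856 j [-1.18  0.13 -0.04  1.41 -0.    1.57]
```

```bash
python3 -m creep '[[-8.85,-27,0,0,0,0,-1],[-8.85,-27,0,0,0,0,-1],[-8.85,-27,0,0,0,0,-1],[-8.85,-27,0,0,0,0,-1],[-8.85,-27,0,0,0,0,-1],[-8.85,-27,0,0,0,0,-1],[-8.85,-27,0,0,0,0,-1],[-8.85,-27,0,0,0,0,-1],[-8.85,-27,0,0,0,0,-1],[-8.85,-27,0,0,0,0,-1]]' 40
python3 -m creep '[[0,0,0,0,0,-0.12,-1],[0,0,0,0,0,-0.12,-1],[0,0,0,0,0,-0.12,-1],[0,0,0,0,0,-0.12,-1],[0,0,0,0,0,-0.12,-1],[0,0,0,0,0,-0.12,-1],[0,0,0,0,0,-0.12,-1],[0,0,0,0,0,-0.12,-1],[0,0,0,0,0,-0.12,-1],[0,0,0,0,0,-0.12,-1],[0,0,0,0,0,-0.12,-1],[0,0,0,0,0,-0.12,-1]]'
python3 -m creep '[[0,0,0,0,0,-0.12,-1],[0,0,0,0,0,-0.12,-1],[0,0,0,0,0,-0.06,-1],[0,0,0,0,0,0,-1]]'
python3 -c "
from go import *
need(W(BAY,(-.062,0,.231)),.5565,0)
im=get_image('wrist'); crop('wrist',(0,0,640,480),1,'c1',im)
c=cam('wrist')
for P in [(-.032,.05,.112),(-.032,-.05,.112),(-.07,.106,.084),(0,.06,.05),(0,0,.05),(0,-.06,.05)]: print(P,proj(c,W(BAY,P)).round(0))"
```

```text
clock: 0.98
eef_pos: [0.4152, -0.3016, 0.2311]
eef_rot: [3.141, 0.0, -1.185]
contact_force: [0.0, 0.5, 0.0]
grip_width: 0.0001
clock: 1.98
eef_pos: [0.4143, -0.3027, 0.231]
eef_rot: [-3.141, 0.0, 0.261]
contact_force: [0.0, -0.3, 0.3]
grip_width: -0.0004
clock: 2.32
eef_pos: [0.4143, -0.3027, 0.231]
eef_rot: [-3.141, 0.0, 0.556]
contact_force: [-0.0, -1.4, -0.0]
grip_width: -0.0002
clock 2.32 pos [ 0.4143 -0.3027  0.231 ] rv [-0.001  0.    -0.   ] | shift in cur axes [ 0.5 -0.  -0. ] | in final axes [ 0.5 -0.  -0. ] F [-0.  -1.4 -0. ] w -0.0002 j [-0.63  0.1  -0.07  1.4   0.    0.38]
(-0.032, 0.05, 0.112) [[394. 271.]]
(-0.032, -0.05, 0.112) [[241. 271.]]
(-0.07, 0.106, 0.084) [[471. 204.]]
(0, 0.06, 0.05) [[391. 279.]]
(0, 0, 0.05) [[318. 279.]]
(0, -0.06, 0.05) [[244. 279.]]
```

View pics/c1.png

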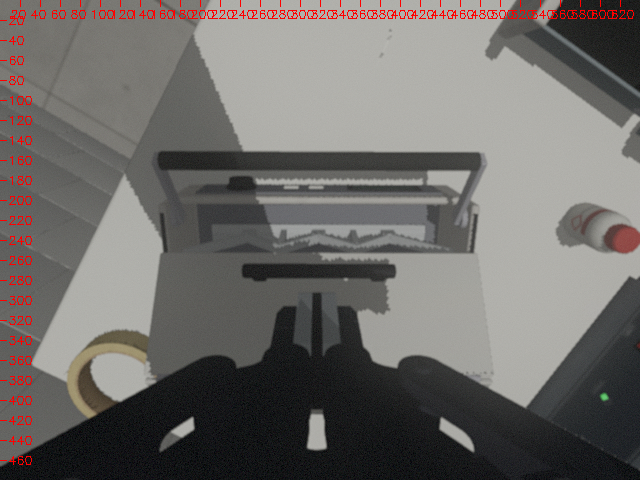

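```bash
python3 -m creep '[[0,0,0,-0.117,0,0,-1],[0,0,0,-0.117,0,0,-1],[0,0,0,-0.116,0,0,-1],[0,0,0,0,0,0,-1]]'
python3 -c "
from go import *
need(W(BAY,(-.060,0,.102)),.5565,-.35); bayst()"
```

```text
clock: 2.7
eef_pos: [0.4104, -0.2994, 0.2277]
eef_rot: [2.792, 0.001, 0.555]
contact_force: [-1.4, 1.1, -0.9]
grip_width: -0.0003
clock 2.7 pos [ 0.4104 -0.2994  0.2277] rv [-0.001  0.002 -0.001] | shift in cur axes [  2.1 -36.6 120.5] | in final axes [  2.  -36.7 120.5] F [-1.4  1.1 -0.9] w -0.0003 j [-0.54 -0.16 -0.39  1.04 -0.16  0.45]
bay frame [-0.0669 -0.002   0.2277]
```

```bash
python3 -m creep '[[0.3,-4.6,15,0,0,0,-1],[0.3,-4.6,15,0,0,0,-1],[0.3,-4.6,15,0,0,0,-1],[0.3,-4.6,15,0,0,0,-1],[0.3,-4.6,15,0,0,0,-1],[0.3,-4.6,15,0,0,0,-1],[0.3,-4.6,15,0,0,0,-1],[0,-4.6,15,0,0,0,-1],[0,0,0,0,0,0,-1]]'
python3 -c "
from go import *
need(W(BAY,(-.060,0,.102)),.5565,-.35); bayst()
crop('wrist',(0,0,640,480),1,'c2')"
```

```text
clock: 3.45
eef_pos: [0.4186, -0.3067, 0.1029]
eef_rot: [2.798, 0.002, 0.554]
contact_force: [-0.6, 0.2, -0.4]
grip_width: 0.0003
clock 3.45 pos [ 0.4186 -0.3067  0.1029] rv [-0.006  0.003 -0.002] | shift in cur axes [-1.1 -3.8 -0.4] | in final axes [-1.1 -3.8 -0.4] F [-0.6  0.2 -0.4] w 0.0003 j [-0.54 -0.09 -0.6   0.75 -0.16  0.45]
bay frame [-0.0563  0.0011  0.1029]
```

View pics/c2.png

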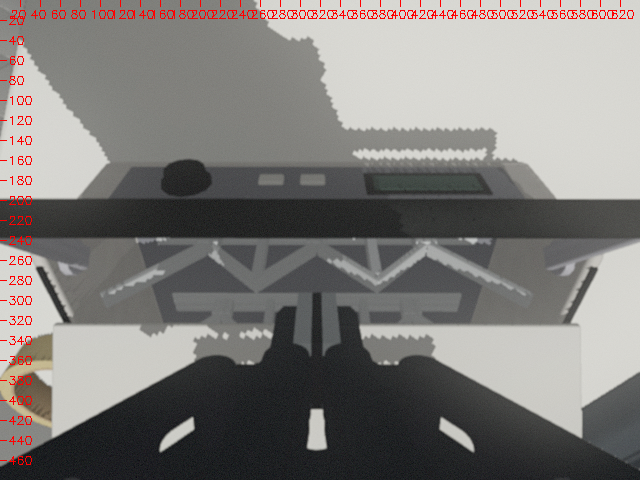

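```bash
python3 -m creep '[[0,5.6,2.1,0,0,0,-1],[0,5.6,2.1,0,0,0,-1],[0,5.6,2.1,0,0,0,-1],[0,5.6,2.1,0,0,0,-1],[0,5.6,2.1,0,0,0,-1],[0,5.6,2.1,0,0,0,-1],[0,5.6,2.1,0,0,0,-1],[0,5.6,2.1,0,0,0,-1],[0,5.6,2.1,0,0,0,-1],[0,5.6,2.1,0,0,0,-1],[0,5.6,2.1,0,0,0,-1],[0,5.6,2.1,0,0,0,-1]]'
python3 -c "
from go import *
need(W(BAY,(.062,0,.098)),.5565,-.35); bayst()
crop('wrist',(0,0,640,480),1,'c3')
crop('side',(300,90,500,240),4,'c3s')"
```

```text
clock: 4.5
eef_pos: [0.4578, -0.369, 0.1054]
eef_rot: [2.791, 0.0, 0.555]
contact_force: [-0.9, 0.7, 0.5]
grip_width: -0.0001
clock 4.5 pos [ 0.4578 -0.369   0.1054] rv [ 0.     0.001 -0.002] | shift in cur axes [-1.5 39.5 22.3] | in final axes [-1.5 39.5 22.3] F [-0.9  0.7  0.5] w -0.0001 j [-0.61  0.03 -0.49  0.74 -0.14  0.38]
bay frame [0.0173 0.0015 0.1054]
```

View pics/c3s.png

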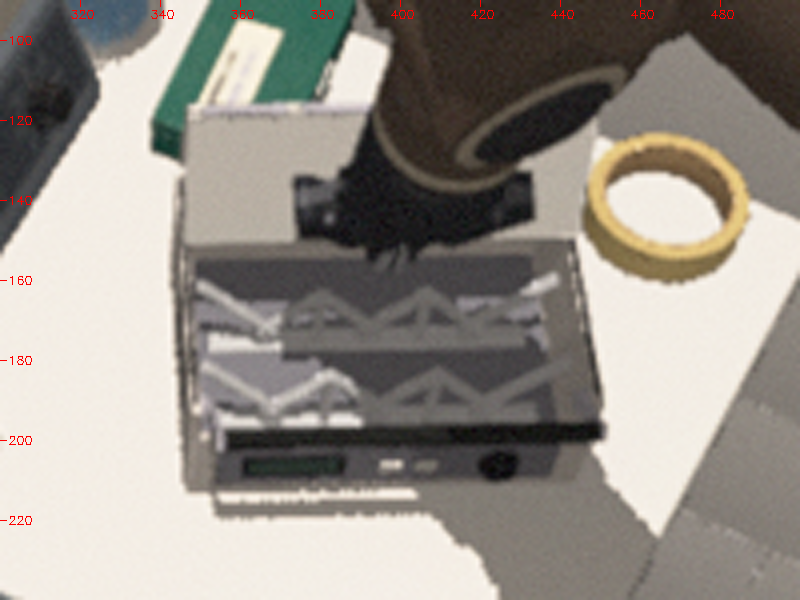

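```bash
python3 -m creep '[[0,4.8,2.6,0,0,0,-1],[0,4.8,2.6,0,0,0,-1],[0,4.8,2.6,0,0,0,-1],[0,4.8,2.6,0,0,0,-1],[0,4.8,2.6,0,0,0,-1],[0,4.8,2.6,0,0,0,-1],[0,3,1.6,0,0,0,-1],[0,3,1.4,0,0,0,-1],[0,3,1.4,0,0,0,-1],[0,0,0,0,0,0,-1]]'
python3 -c "
from go import *
need(W(BAY,(.062,0,.098)),.5565,-.35); bayst()
crop('side',(300,90,500,240),4,'c4s')"
```

```text
clock: 5.43
eef_pos: [0.48, -0.4047, 0.0992]
eef_rot: [2.792, 0.0, 0.555]
contact_force: [-0.1, 0.1, 0.8]
grip_width: -0.0004
clock 5.43 pos [ 0.48   -0.4047  0.0992] rv [-0.     0.001 -0.002] | shift in cur axes [-1.5  2.1  2.1] | in final axes [-1.5  2.1  2.1] F [-0.1  0.1  0.8] w -0.0004 j [-0.64  0.1  -0.42  0.72 -0.13  0.35]
bay frame [0.0593 0.0015 0.0992]
```

View pics/c4s.png

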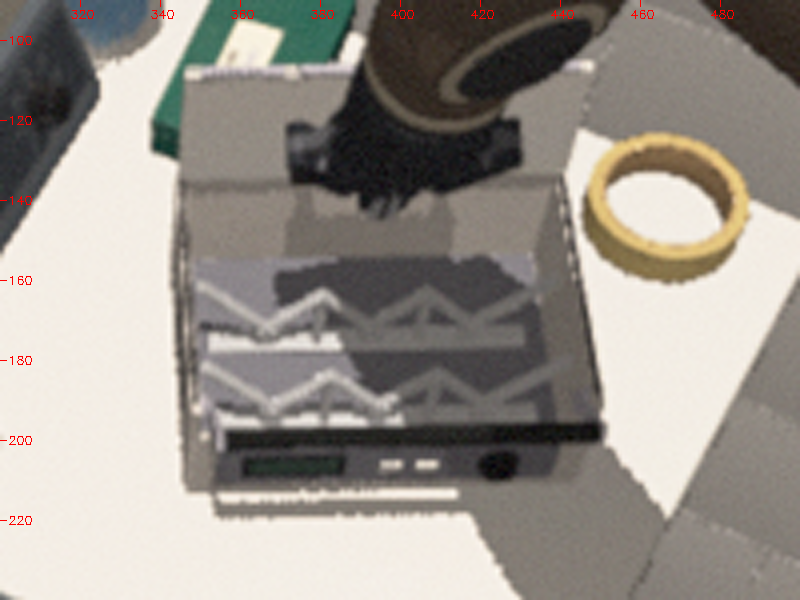

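```bash
python3 -m creep '[[0,1.9,0.7,0,0,0,-1],[0,1.9,0.7,0,0,0,-1],[0,1.9,0.7,0,0,0,-1],[0,0,0,0,0,0,-1]]'
python3 -m creep '[[0,1.9,0.7,0,0,0,-1],[0,1.9,0.7,0,0,0,-1],[0,0,0,0,0,0,-1],[0,0,0,0,0,0,-1]]'
python3 -c "
from go import *
bayst()"
```

```text
clock: 5.82
eef_pos: [0.4827, -0.4092, 0.0992]
eef_rot: [2.793, 0.0, 0.555]
contact_force: [-0.6, 2.6, 1.5]
grip_width: -0.0001
clock: 6.15
eef_pos: [0.4832, -0.4098, 0.0984]
eef_rot: [2.798, 0.0, 0.557]
contact_force: [-11.3, 14.7, 9.7]
grip_width: 0.0003
bay frame [0.0653 0.0015 0.0984]
```

```bash
python3 -m creep '[[0,-1.9,-0.7,0,0,0,-1],[0,-9.4,-3.4,0,0,0,-1],[0,-9.4,-3.4,0,0,0,-1],[0,-9.4,-3.4,0,0,0,-1],[0,-9.4,-3.4,0,0,0,-1],[0,-9.4,-3.4,0,0,0,-1],[0,-9.4,-3.4,0,0,0,-1],[0,0,-20,0,0,0,-1],[0,0,-20,0,0,0,-1],[0,0,-20,0,0,0,-1],[0,0,-20,0,0,0,-1],[0,0,-20,0,0,0,-1]]'
python3 -c "
from go import *
bayst()
crop('side',(300,90,500,240),4,'c5s')
crop('top',(360,210,520,370),3,'c5t')"
```

```text
clock: 7.15
eef_pos: [0.4338, -0.3302, 0.1942]
eef_rot: [2.791, -0.0, 0.555]
contact_force: [0.5, -0.5, 0.4]
grip_width: 0.0
bay frame [-0.0283  0.0016  0.1942]
```

View pics/c5s.png

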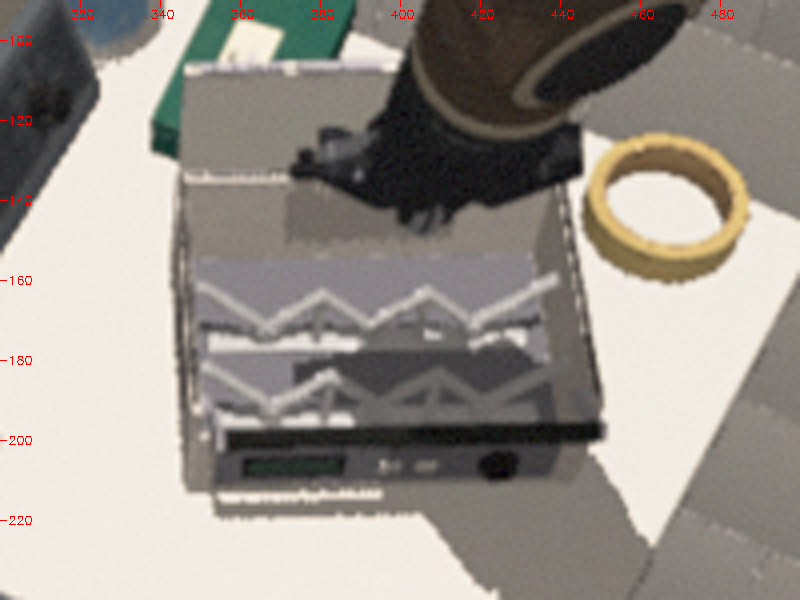

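View pics/c5t.png

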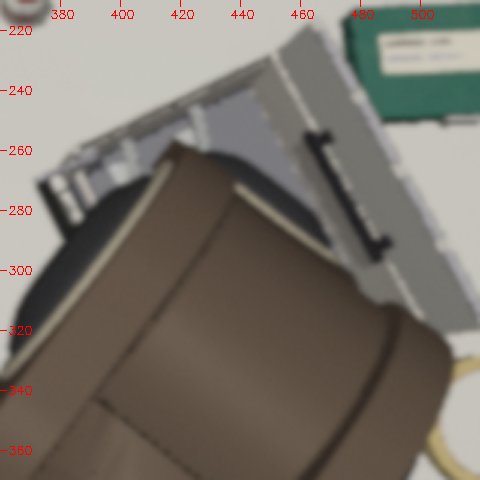

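```bash
python3 -c "
from fit import *
p=[0.4474,-0.3551,-1.0143]
for a in (1.3,1.4,1.5,1.57):
    B=baypts(a,2.47); print(a,[ (k,proj(c,W(p,B[k]))[0].round(1)) for c,k in((cs,'fold+'),(cs,'free+'),(ct,'hand+'),(ct,'hand-'),(ct,'free+'))])
"
```

```text
1.3 [('fold+', array([347. , 115.6])), ('free+', array([345.6, 147.6])), ('hand+', array([445.9, 261.1])), ('hand-', array([470.4, 305.5])), ('free+', array([434.4, 234.6]))]
1.4 [('fold+', array([346.8, 112.1])), ('free+', array([345.3, 142. ])), ('hand+', array([451.7, 258.3])), ('hand-', array([476.2, 302.4])), ('free+', array([441.1, 231.3]))]
1.5 [('fold+', array([346.6, 108.9])), ('free+', array([344.9, 136.3])), ('hand+', array([457.7, 255.4])), ('hand-', array([482.2, 299.4])), ('free+', array([447.9, 228.1]))]
1.57 [('fold+', array([346.5, 106.8])), ('free+', array([344.6, 132.3])), ('hand+', array([461.8, 253.4])), ('hand-', array([486.4, 297.2])), ('free+', array([452.7, 225.8]))]
```

```bash
python3 -m creep '[[0,0,-15,0.117,0,0,0],[0,0,-15,0.117,0,0,0],[0,0,-15,0.116,0,0,0],[0,0,-15,0,0,0,0],[0,0,0,0,0,0,0]]'
python3 -c "
from go import *
need((.5,.02,.22),np.pi/2+.0195,0)"
```

```text
clock: 7.67
eef_pos: [0.4303, -0.3239, 0.2516]
eef_rot: [-3.141, 0.0, 0.554]
contact_force: [0.4, 0.1, 0.6]
grip_width: 0.0426
clock 7.67 pos [ 0.4303 -0.3239  0.2516] rv [-1.000e-03  0.000e+00 -1.036e+00] | shift in cur axes [ 240.2 -255.8   31.7] | in final axes [342.5  76.4  31.6] F [0.4 0.1 0.6] w 0.0426 j [-0.65  0.15  0.04  1.46 -0.    0.37]
```

```bash
python3 -m creep '[[24,-25.6,3.2,0,0,0,0.2],[24,-25.6,3.2,0,0,0,0.2],[24,-25.6,3.2,0,0,0,0.2],[24,-25.6,3.2,0,0,0,0.2],[24,-25.6,3.2,0,0,0,0.2],[24,-25.6,3.2,0,0,0,0.2],[24,-25.6,3.2,0,0,0,0.2],[24,-25.6,3.2,0,0,0,0.2],[24,-25.6,3.2,0,0,0,0.2],[24,-25.6,3.2,0,0,0,0.2]]'
python3 -m creep '[[0,0,0,0,0,-0.115,0.2],[0,0,0,0,0,-0.115,0.2],[0,0,0,0,0,-0.115,0.2],[0,0,0,0,0,-0.115,0.2],[0,0,0,0,0,-0.115,0.2],[0,0,0,0,0,-0.115,0.2],[0,0,0,0,0,-0.115,0.2],[0,0,0,0,0,-0.115,0.2],[0,0,0,0,0,-0.115,0.2],[0,0,0,0,0,0,0.2],[0,0,0,0,0,0,0.2]]'
python3 -c "
from go import *
need((.54,-.01,.022),np.pi/2+.0195,0)
np.save('st.npy',robot.observe(),allow_pickle=True)
crop('wrist',(0,0,640,480),1,'d1')"
```

```text
clock: 8.5
eef_pos: [0.4971, 0.0237, 0.219]
eef_rot: [3.141, -0.001, 0.555]
contact_force: [1.0, 0.5, 0.8]
grip_width: 0.0514
clock: 9.42
eef_pos: [0.4972, 0.0219, 0.2193]
eef_rot: [3.141, 0.0, 1.587]
contact_force: [0.1, -0.6, -0.3]
grip_width: 0.0511
clock 9.42 pos [0.4972 0.0219 0.2193] rv [ 0.001  0.    -0.003] | shift in cur axes [-32.6  42.1 197.3] | in final axes [-32.8  42.1 197.3] F [ 0.1 -0.6 -0.3] w 0.0511 j [ 0.04  0.07 -0.12  1.37 -0.    0.03]
```

View pics/d1.png

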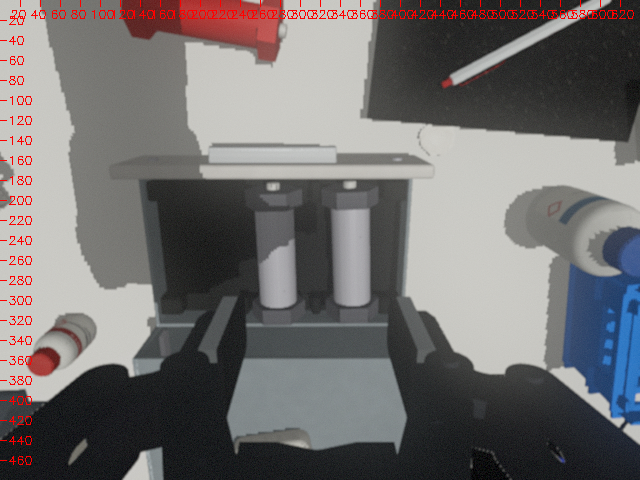

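```bash
python3 -c "
from go import *
im=cv2.imread('pics/d1.png')[:,:,::-1]
crop('wrist',(230,170,400,330),4,'d1c',im)
c=cam('wrist')
for nm,x,y in(('A',.538,.0495),('B',.540,-.0105)):
    for dx in (-.058,-.053,-.04,.04,.053): 
        q=np.array([x,y,0])+np.array([np.cos(.0195),np.sin(.0195),0])*dx
        print(nm,dx,[proj(c,q+[0,0,z])[0].round(0) for z in(.037,.052,.056)])
"
```

```text
A -0.058 [array([351., 182.]), array([353., 186.]), array([353., 187.])]
A -0.053 [array([351., 189.]), array([353., 193.]), array([353., 194.])]
A -0.04 [array([351., 205.]), array([352., 210.]), array([353., 211.])]
A 0.04 [array([349., 299.]), array([350., 307.]), array([351., 310.])]
A 0.053 [array([349., 313.]), array([350., 322.]), array([350., 324.])]
B -0.058 [array([273., 184.]), array([271., 187.]), array([270., 188.])]
B -0.053 [array([273., 190.]), array([271., 194.]), array([270., 195.])]
B -0.04 [array([273., 207.]), array([271., 211.]), array([271., 213.])]
B 0.04 [array([277., 300.]), array([275., 309.]), array([275., 311.])]
B 0.053 [array([277., 314.]), array([276., 323.]), array([275., 326.])]
```

View pics/d1c.png

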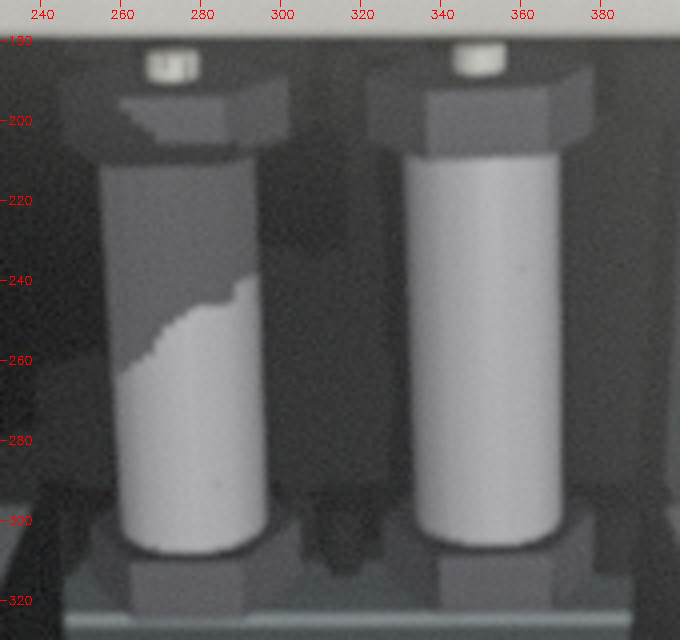

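```bash
python3 -m creep '[[-7.6,10.3,10,0,0,-0.003,0.2],[-7.6,10.3,10,0,0,0,0.2],[-7.6,10.3,10,0,0,0,0.2],[-7.6,10.3,10,0,0,0,0.2],[0,0,20,0,0,0,0.2],[0,0,20,0,0,0,0.2],[0,0,20,0,0,0,0.2],[0,0,20,0,0,0,0.2],[0,0,20,0,0,0,0.2],[0,0,0,0,0,0,0.2]]'
python3 -c "
from go import *
need((.5385,-.0075,.022),np.pi/2+.0195,0)
crop('wrist',(0,0,640,480),1,'d2')"
```

```text
clock: 10.3
eef_pos: [0.5376, -0.0085, 0.0744]
eef_rot: [-3.134, -0.0, 1.592]
contact_force: [-1.4, 0.4, -0.9]
grip_width: 0.0516
clock 10.3 pos [ 0.5376 -0.0085  0.0744] rv [-0.008 -0.     0.001] | shift in cur axes [ 1.   1.3 52.4] | in final axes [ 1.   0.9 52.4] F [-1.4  0.4 -0.9] w 0.0516 j [-0.02  0.2  -0.3   1.08 -0.   -0.04]
```

View pics/d2.png

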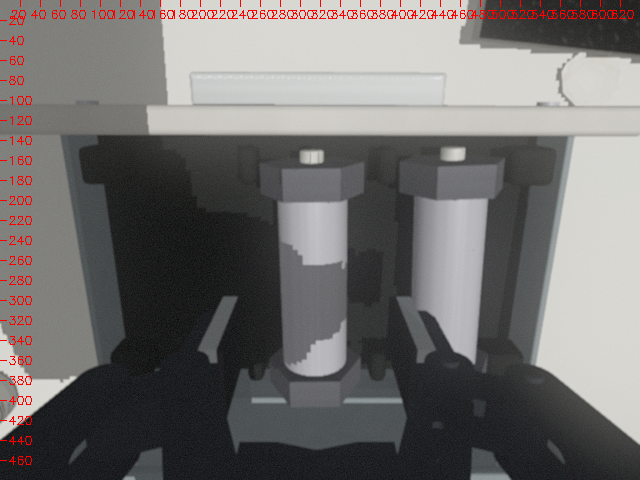

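```bash
python3 -c "
from go import *
c=cam('wrist')
for nm,x,y in(('B',.5385,-.0075),):
    for dx in (-.058,-.053,-.04,.04,.053): 
        q=np.array([x,y,0])+np.array([np.cos(.0195),np.sin(.0195),0])*dx
        print(nm,dx,[proj(c,q+[0,0,z])[0].round(0) for z in(.037,.052,.056)])
crop('wrist',(250,140,450,290),4,'d2c',cv2.imread('pics/d2.png')[:,:,::-1])
"
```

```text
B -0.058 [array([318., 147.]), array([318., 150.]), array([318., 151.])]
B -0.053 [array([318., 159.]), array([318., 163.]), array([318., 165.])]
B -0.04 [array([318., 189.]), array([318., 196.]), array([318., 198.])]
B 0.04 [array([318., 352.]), array([318., 371.]), array([318., 376.])]
B 0.053 [array([318., 375.]), array([318., 395.]), array([318., 401.])]
```

View pics/d2c.png

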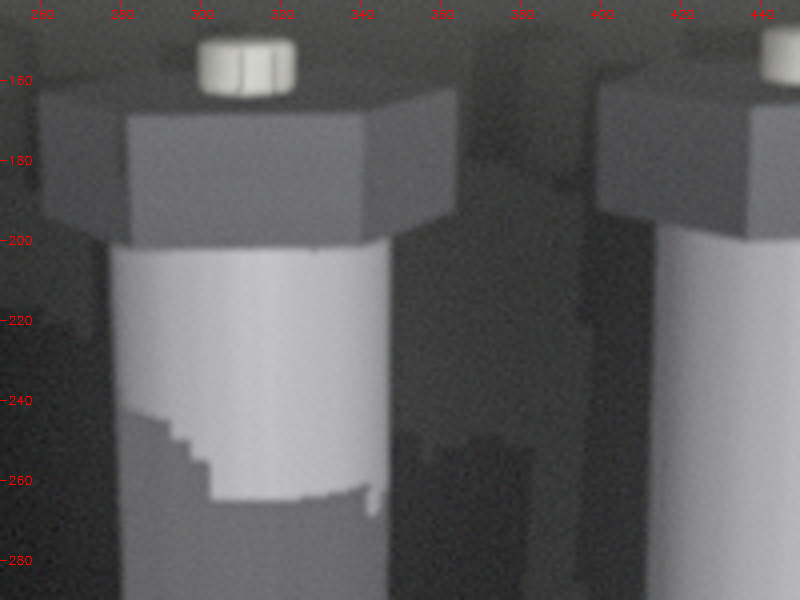

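```bash
python3 -m creep '[[-0.7,2.0,8,0,0,-0.008,0.2],[0,0,9,0,0,0,0.2],[0,0,9,0,0,0,0.2],[0,0,9,0,0,0,0.2],[0,0,9,0,0,0,0.2],[0,0,8,0,0,0,0.2],[0,0,0,0,0,0,0.2],[0,0,0,0,0,0,0.2]]' 
python3 -c "
from go import *
need((.5398,-.0092,.022),np.pi/2+.03,0)"
```

```text
clock: 11.02
eef_pos: [0.5414, -0.0083, 0.0272]
eef_rot: [-3.14, -0.0, 1.601]
contact_force: [0.2, 0.4, 0.1]
grip_width: 0.0512
clock 11.02 pos [ 0.5414 -0.0083  0.0272] rv [-0.001 -0.     0.   ] | shift in cur axes [-0.8 -1.6  5.2] | in final axes [-0.8 -1.6  5.2] F [0.2 0.4 0.1] w 0.0512 j [-0.02  0.24 -0.36  0.97  0.   -0.05]
```

```bash
python3 -m creep '[[-0.8,-1.6,4,0,0,0,0.2],[0,0,0,0,0,0,0.2],[0,0,0,0,0,0,-1],[0,0,0,0,0,0,-1],[0,0,0,0,0,0,-1],[0,0,0,0,0,0,-1],[0,0,0,0,0,0,-1],[0,0,0,0,0,0,-1]]' 70
python3 -m creep '[[0,0,-5,0,0,0,-1],[0,0,-10,0,0,0,-1],[0,0,-15,0,0,0,-1],[0,0,-20,0,0,0,-1],[0,0,-20,0,0,0,-1],[0,0,-20,0,0,0,-1],[0,0,-20,0,0,0,-1],[0,0,-20,0,0,0,-1],[0,0,0,0,0,0,-1]]'
python3 -c "
from go import *
need(W(BAY,(0,-.06,.16)),.5565,0)
crop('wrist',(0,0,640,480),1,'d3')"
```

```text
clock: 11.68
eef_pos: [0.5408, -0.0093, 0.0245]
eef_rot: [3.14, 0.0, 1.601]
contact_force: [-0.6, -0.5, 5.3]
grip_width: 0.0278
clock: 12.43
eef_pos: [0.542, -0.0092, 0.158]
eef_rot: [3.136, 0.0, 1.601]
contact_force: [0.7, 0.5, -2.8]
grip_width: 0.0282
clock 12.43 pos [ 0.542  -0.0092  0.158 ] rv [ 0.005 -0.003  1.045] | shift in cur axes [-373.  -156.8   -2.8] | in final axes [-323.   243.8   -2. ] F [ 0.7  0.5 -2.8] w 0.0282 j [-0.02  0.16 -0.16  1.25  0.   -0.05]
```

View pics/d3.png

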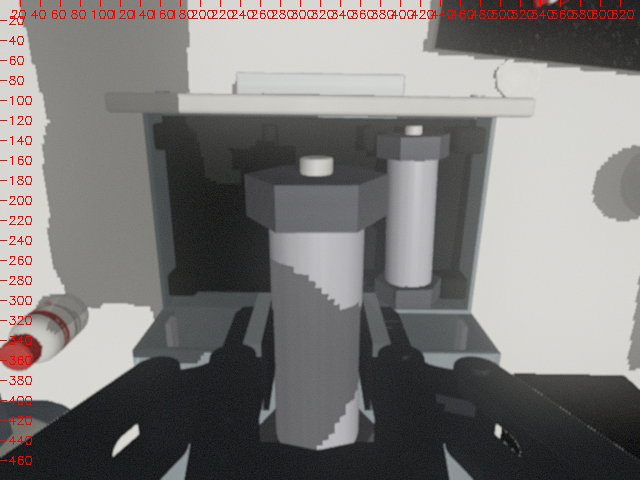

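```bash
cat > intool.py <<'E'
from go import *
import sys
p=camera_params('wrist'); M=p['mount']; K=p['mtx']; Mi=np.linalg.inv(M)
def pr(P): 
    q=Mi[:3,:3]@np.array(P)+Mi[:3,3]; q=K@q; return (q[:2]/q[2]).round(1)
for c in (-.003,0,.003):
  for za in (-.0125,-.016):
    print(c,za,'front outer',pr((0,c-.053,za-.019)),'inner',pr((0,c-.04,za-.019)),'tube rear top',pr((0,c+.04,za-.015)),'stub',pr((0,c-.058,za)))
E
python3 intool.py; python3 -c "
from go import *
crop('wrist',(220,140,420,290),4,'d3c',cv2.imread('pics/d3.png')[:,:,::-1])"
```

```text
-0.003 -0.0125 front outer [315.3 180.7] inner [315.4 228.7] tube rear top [315.9 455.8] stub [315.4 153. ]
-0.003 -0.016 front outer [315.2 183.2] inner [315.4 232.5] tube rear top [315.9 464.3] stub [315.4 154.4]
0 -0.0125 front outer [315.3 192.1] inner [315.4 239.3] tube rear top [315.9 463. ] stub [315.4 163.1]
0 -0.016 front outer [315.3 194.9] inner [315.4 243.4] tube rear top [315.9 471.6] stub [315.4 164.7]
0.003 -0.0125 front outer [315.3 203.3] inner [315.4 249.8] tube rear top [315.9 470.2] stub [315.4 173. ]
0.003 -0.016 front outer [315.3 206.4] inner [315.4 254.1] tube rear top [315.9 478.9] stub [315.4 174.9]
```

View pics/d3c.png

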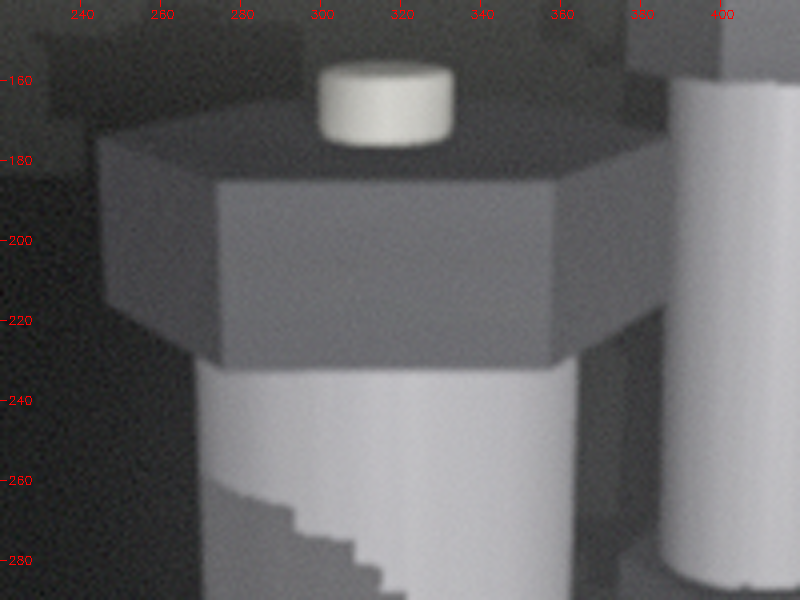

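```bash
python3 -m creep '[[-10,-5,-25,0,0,0,-1],[-33,-13.8,-25,0,0,0,-1],[-33,-13.8,0,0,0,0,-1],[-33,-13.8,0,0,0,0,-1],[-33,-13.8,0,0,0,0,-1],[-33,-13.8,0,0,0,0,-1],[-33,-13.8,0,0,0,0,-1],[-33,-13.8,0,0,0,0,-1],[-33,-13.8,0,0,0,0,-1],[-33,-13.8,0,0,0,0,-1],[-33,-13.8,0,0,0,0,-1],[-33,-13.8,0,0,0,0,-1]]'
python3 -m creep '[[0,0,0,0,0,0.105,-1],[0,0,0,0,0,0.105,-1],[0,0,0,0,0,0.105,-1],[0,0,0,0,0,0.105,-1],[0,0,0,0,0,0.105,-1],[0,0,0,0,0,0.105,-1],[0,0,0,0,0,0.105,-1],[0,0,0,0,0,0.105,-1],[0,0,0,0,0,0.105,-1],[0,0,0,0,0,0.1,-1],[0,0,0,0,0,0,-1]]'
python3 -c "
from go import *
need(W(BAY,(.0022,-.06,.1)),.5565,0)
crop('wrist',(0,0,640,480),1,'e1')"
```

```text
clock: 13.48
eef_pos: [0.3939, -0.3863, 0.2007]
eef_rot: [-3.14, -0.002, 1.601]
contact_force: [1.0, -0.4, -3.3]
grip_width: 0.0276
clock: 14.4
eef_pos: [0.3949, -0.3847, 0.2007]
eef_rot: [-3.139, 0.001, 0.554]
contact_force: [0.8, 0.2, -2.7]
grip_width: 0.0278
clock 14.4 pos [ 0.3949 -0.3847  0.2007] rv [-0.003  0.001 -0.003] | shift in cur axes [  0.3   5.1 100.7] | in final axes [  0.3   4.8 100.7] F [ 0.8  0.2 -2.7] w 0.0278 j [-0.77  0.18 -0.04  1.35  0.    0.24]
```

View pics/e1.png

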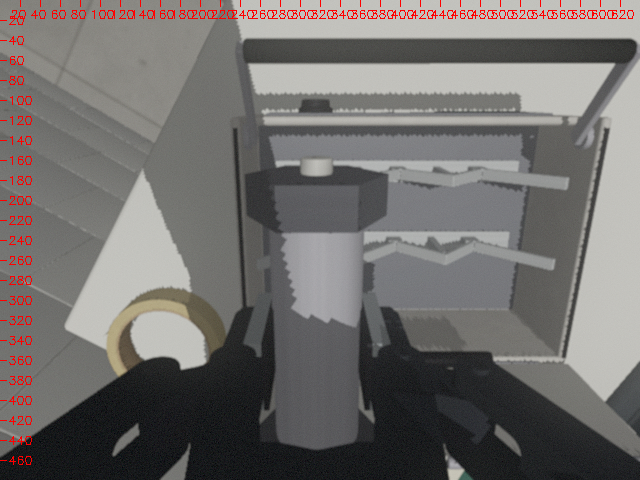

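```bash
python3 -c "
from go import *
c=cam('wrist')
for P in [(-.032,.03,.059),(-.024,.03,.059),(.024,.03,.059),(.032,.03,.059),(.024,-.03,.059),(-.024,-.03,.059),(-.024,0,.0288),(-.07,.106,.058),(-.064,.106,.058),(.09,.106,.084)]: print(P,proj(c,W(BAY,P)).round(1))
crop('wrist',(370,140,600,290),3,'e1c',cv2.imread('pics/e1.png')[:,:,::-1])"
```

```text
(-0.032, 0.03, 0.059) [[452.7 175.1]]
(-0.024, 0.03, 0.059) [[451.6 187. ]]
(0.024, 0.03, 0.059) [[445.3 254.6]]
(0.032, 0.03, 0.059) [[444.3 265.2]]
(0.024, -0.03, 0.059) [[360.  254.6]]
(-0.024, -0.03, 0.059) [[362.1 187. ]]
(-0.024, 0, 0.0288) [[398.6 179.4]]
(-0.07, 0.106, 0.058) [[576.2 115.8]]
(-0.064, 0.106, 0.058) [[574.6 125.5]]
(0.09, 0.106, 0.084) [[557.2 356.6]]
```

View pics/e1c.png

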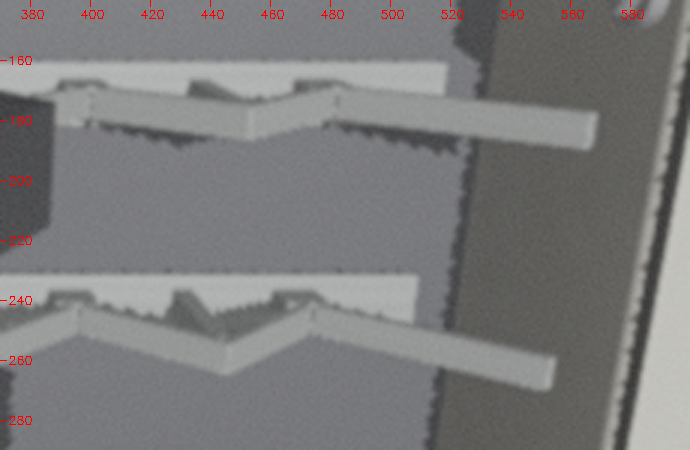

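```bash
python3 -m creep '[[0.3,2.5,5,0,0,-0.002,-1],[0,2.4,15,0,0,0,-1],[0,0,20,0,0,0,-1],[0,0,20,0,0,0,-1],[0,0,20,0,0,0,-1],[0,0,15,0,0,0,-1],[0,0,5,0,0,0,-1],[0,0,0,0,0,0,-1],[0,0,0,0,0,0,-1]]'
python3 -c "
from go import *
need(W(BAY,(.0022,-.06,.045)),.5565,0)"
```

```text
clock: 15.2
eef_pos: [0.3983, -0.3893, 0.1028]
eef_rot: [-3.141, 0.0, 0.559]
contact_force: [0.2, -0.0, -1.9]
grip_width: 0.0279
clock 15.2 pos [ 0.3983 -0.3893  0.1028] rv [-0.     0.     0.002] | shift in cur axes [-0.2 -0.9 57.8] | in final axes [-0.2 -0.9 57.8] F [ 0.2 -0.  -1.9] w 0.0279 j [-0.77  0.22 -0.22  1.14  0.    0.24]
```

```bash
python3 -m creep '[[-0.2,-0.9,8,0,0,0.002,-1],[0,0,10,0,0,0,-1],[0,0,10,0,0,0,-1],[0,0,10,0,0,0,-1],[0,0,8,0,0,0,-1],[0,0,6,0,0,0,-1],[0,0,4,0,0,0,-1],[0,0,2,0,0,0,-1],[0,0,0,0,0,0,-1],[0,0,0,0,0,0,-1]]'
python3 -c "
from go import *
need(W(BAY,(.0022,-.06,.037)),.5565,0)"
```

```text
clock: 16.03
eef_pos: [0.3977, -0.3888, 0.0449]
eef_rot: [3.141, -0.0, 0.556]
contact_force: [0.5, 0.5, -2.9]
grip_width: 0.0273
clock 16.03 pos [ 0.3977 -0.3888  0.0449] rv [ 0.    -0.    -0.001] | shift in cur axes [-0.  -0.2  7.9] | in final axes [-0.  -0.2  7.9] F [ 0.5  0.5 -2.9] w 0.0273 j [-0.77  0.25 -0.31  1.02 -0.    0.24]
```

```bash
python3 -m creep '[[0,0,2,0,0,0,-1],[0,0,2,0,0,0,-1],[0,0,2,0,0,0,-1],[0,0,0,0,0,0,-1],[0,0,0,0,0,0,-1]]'
python3 -m creep '[[0,0,1.5,0,0,0,-1],[0,0,0,0,0,0,-1],[0,0,0,0,0,0,-1]]'
```

```text
clock: 16.45
eef_pos: [0.3976, -0.3886, 0.0386]
eef_rot: [-3.141, 0.0, 0.556]
contact_force: [0.5, 0.6, -2.9]
grip_width: 0.0277
clock: 16.7
eef_pos: [0.3983, -0.3887, 0.0377]
eef_rot: [3.141, -0.001, 0.556]
contact_force: [2.0, 1.9, 0.7]
grip_width: 0.0275
```

```bash
python3 -m creep '[[0,0,0.7,0,0,0,-1],[0,0,0,0,0,0,-0.3],[0,0,0,0,0,0,-0.2],[0,0,0,0,0,0,-0.1],[0,0,0,0,0,0,0],[0,0,0,0,0,0,0.1],[0,0,0,0,0,0,0.1],[0,0,0,0,0,0,0.1]]'
python3 -m creep '[[0,0,-5,0,0,0,0.1],[0,0,-15,0,0,0,0.1],[0,0,-20,0,0,0,0.1],[0,0,-20,0,0,0,0.1],[0,0,-20,0,0,0,0.1],[0,0,-20,0,0,0,0.1],[0,0,-20,0,0,0,0.1],[0,0,-20,0,0,0,0.1],[0,0,-20,0,0,0,0.1],[0,0,0,0,0,0,0.1]]'
python3 -c "
from go import *
c=cam('wrist')
need(W(BAY,(.0022,-.06,.037)),.5565,0)
crop('wrist',(0,0,640,480),1,'e2')
for z in(.069,): print([proj(c,W(BAY,(x,-.06,z)))[0].round(0) for x in(-.053,-.04,.04,.053)])
"
```

```text
clock: 17.37
eef_pos: [0.4004, -0.3883, 0.0379]
eef_rot: [3.139, -0.005, 0.558]
contact_force: [9.1, 7.5, 6.5]
grip_width: 0.0464
clock: 18.2
eef_pos: [0.3981, -0.3901, 0.2006]
eef_rot: [3.136, 0.0, 0.555]
contact_force: [-0.3, -1.5, -0.4]
grip_width: 0.0466
clock 18.2 pos [ 0.3981 -0.3901  0.2006] rv [ 0.006  0.    -0.001] | shift in cur axes [  0.4  -2.4 163.6] | in final axes [  0.4  -1.5 163.6] F [-0.3 -1.5 -0.4] w 0.0466 j [-0.77  0.18 -0.04  1.34 -0.    0.24]
[array([317., 132.]), array([317., 154.]), array([318., 271.]), array([318., 289.])]
```

View pics/e2.png

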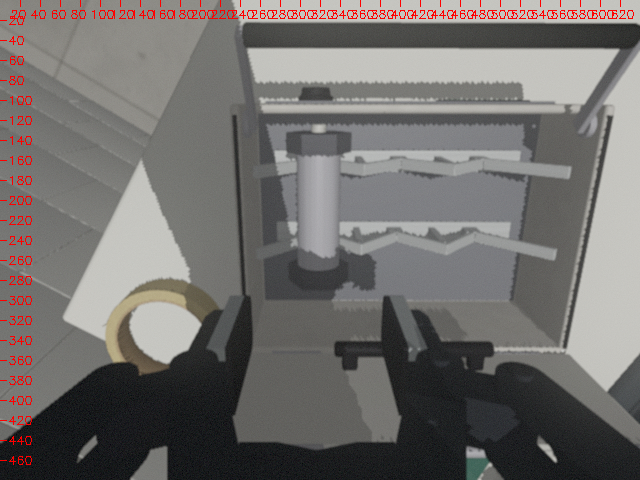

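```bash
python3 -c "
from go import *
need((.497,.05,.16),np.pi/2+.05,0)
crop('wrist',(240,110,400,290),3,'e2c',cv2.imread('pics/e2.png')[:,:,::-1])"
```

```text
clock 18.25 pos [ 0.3978 -0.3898  0.1986] rv [ 0.003  0.002 -1.065] | shift in cur axes [ 316.2 -321.5   37.3] | in final axes [434.3 121.   38.6] F [ 0.  -0.3 -0.4] w 0.0469 j [-0.77  0.18 -0.04  1.34 -0.    0.24]
```

View pics/e2c.png

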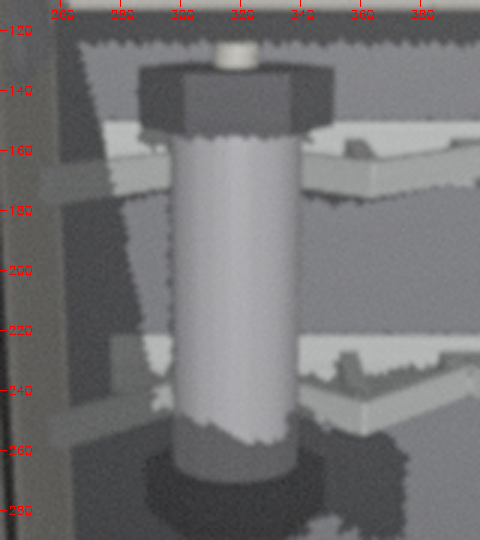

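```bash
python3 -m creep '[[29,-29,0,0,0,0,0.2],[29,-29,0,0,0,0,0.2],[29,-29,0,0,0,0,0.2],[29,-29,0,0,0,0,0.2],[29,-29,0,0,0,0,0.2],[29,-29,0,0,0,0,0.2],[29,-29,0,0,0,0,0.2],[29,-29,0,0,0,0,0.2],[29,-29,0,0,0,0,0.2],[29,-29,0,0,0,0,0.2],[26,-31,0,0,0,0,0.2]]'
python3 -m creep '[[0,0,4,0,0,-0.118,0.2],[0,0,4,0,0,-0.118,0.2],[0,0,4,0,0,-0.118,0.2],[0,0,4,0,0,-0.118,0.2],[0,0,4,0,0,-0.118,0.2],[0,0,4,0,0,-0.118,0.2],[0,0,4,0,0,-0.118,0.2],[0,0,4,0,0,-0.118,0.2],[0,0,4,0,0,-0.118,0.2],[0,0,0,0,0,0,0.2],[0,0,0,0,0,0,0.2]]'
python3 -c "
from go import *
need((.5375,.05,.07),np.pi/2+.05,0)
c=cam('wrist')
crop('wrist',(0,0,640,480),1,'f1')
for dx in (-.053,-.04,.04,.053): 
        q=np.array([.5375,.05,0])+np.array([np.cos(.05),np.sin(.05),0])*dx
        print(dx,[proj(c,q+[0,0,z])[0].round(0) for z in(.037,.052,.056)])
"
```

```text
clock: 19.17
eef_pos: [0.4964, 0.0523, 0.1952]
eef_rot: [3.141, 0.002, 0.556]
contact_force: [0.8, -0.3, -0.6]
grip_width: 0.0515
clock: 20.08
eef_pos: [0.4959, 0.0504, 0.1594]
eef_rot: [-3.14, 0.001, 1.614]
contact_force: [0.4, -0.6, -0.1]
grip_width: 0.0512
clock 20.08 pos [0.4959 0.0504 0.1594] rv [-0.002  0.001 -0.006] | shift in cur axes [-2.2 41.7 89.3] | in final axes [-2.5 41.5 89.4] F [ 0.4 -0.6 -0.1] w 0.0512 j [ 0.1   0.09 -0.24  1.25 -0.    0.06]
-0.053 [array([312., 208.]), array([312., 214.]), array([312., 216.])]
-0.04 [array([312., 228.]), array([312., 235.]), array([312., 237.])]
0.04 [array([314., 338.]), array([313., 350.]), array([313., 353.])]
0.053 [array([314., 355.]), array([314., 367.]), array([314., 371.])]
```

View pics/f1.png

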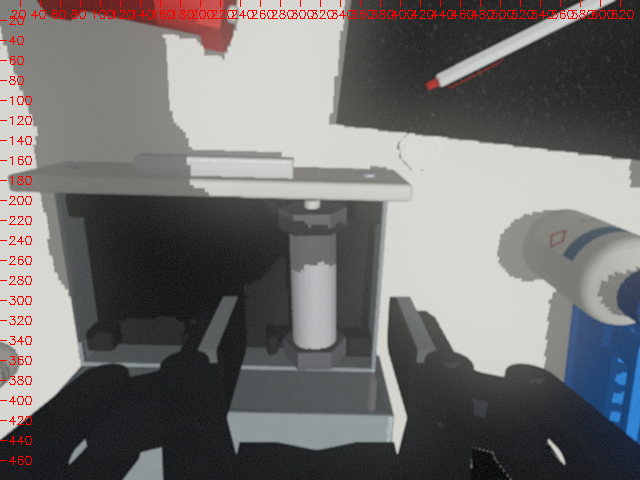

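```bash
python3 -m creep '[[-0.6,10.5,10,0,0,0,0],[-0.6,10.5,15,0,0,0,0],[-0.6,10.5,20,0,0,0,0],[-0.6,10.2,20,0,0,0,0],[0,0,15,0,0,0,0],[0,0,8,0,0,0,0],[0,0,0,0,0,0,0],[0,0,0,0,0,0,0]]'
python3 -c "
from go import *
need((.5375,.05,.022),np.pi/2+.05,0)
c=cam('wrist')
crop('wrist',(0,0,640,480),1,'f2')
im=cv2.imread('pics/f2.png')[:,:,::-1]; crop('wrist',(220,140,420,290),4,'f2c',im); crop('wrist',(220,290,420,430),4,'f2d',im)
for dx in (-.053,-.04,.04,.053): 
        q=np.array([.5375,.05,0])+np.array([np.cos(.05),np.sin(.05),0])*dx
        print(dx,[proj(c,q+[0,0,z])[0].round(0) for z in(.037,.052,.056)])
"
```

```text
clock: 20.8
eef_pos: [0.5383, 0.0503, 0.0722]
eef_rot: [-3.141, 0.0, 1.617]
contact_force: [0.4, 0.1, -0.2]
grip_width: 0.0427
clock 20.8 pos [0.5383 0.0503 0.0722] rv [-0.001  0.    -0.003] | shift in cur axes [-0.2 -0.8 50.2] | in final axes [-0.2 -0.8 50.2] F [ 0.4  0.1 -0.2] w 0.0427 j [ 0.09  0.2  -0.3   1.07 -0.    0.05]
-0.053 [array([315., 158.]), array([314., 162.]), array([314., 164.])]
-0.04 [array([315., 189.]), array([315., 196.]), array([315., 199.])]
0.04 [array([316., 355.]), array([316., 375.]), array([316., 380.])]
0.053 [array([316., 379.]), array([316., 400.]), array([316., 406.])]
```

View pics/f2c.png

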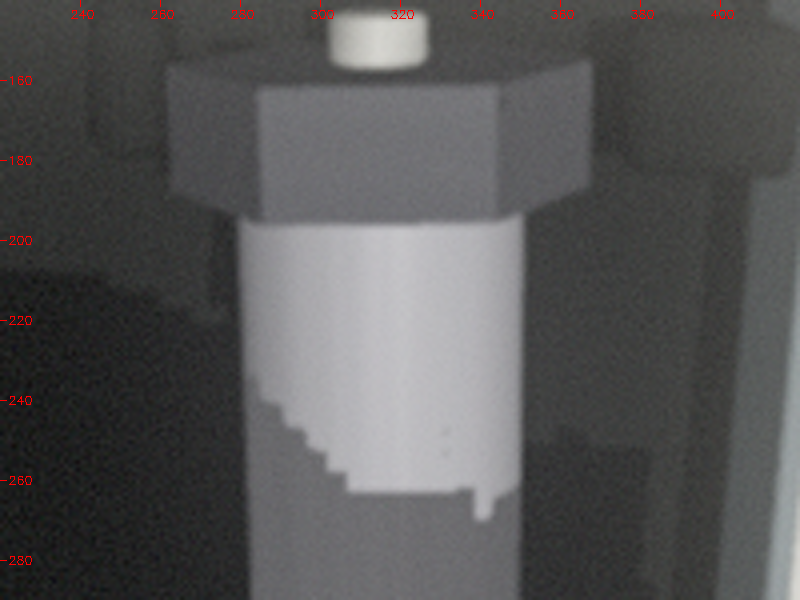

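View pics/f2d.png

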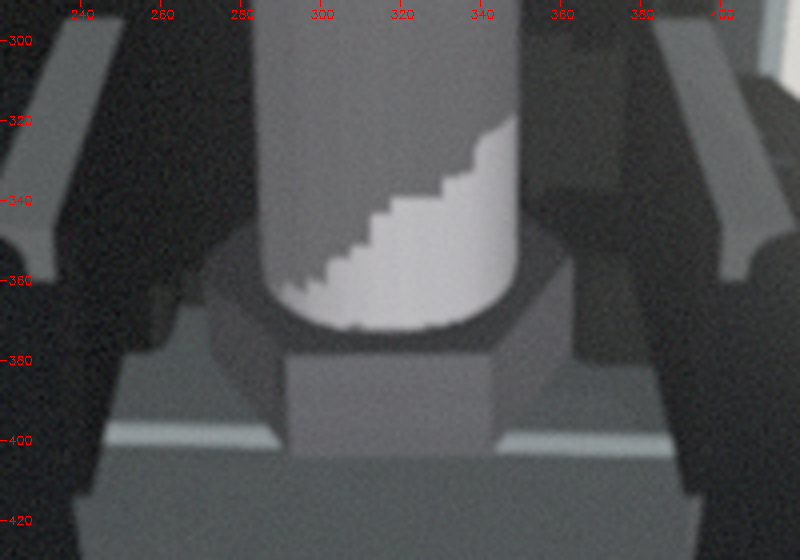

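```bash
python3 -m creep '[[-0.2,-2.2,8,0,0,0,0],[0,0,9,0,0,0,0],[0,0,9,0,0,0,0],[0,0,9,0,0,0,0],[0,0,8,0,0,0,0],[0,0,5,0,0,0,0],[0,0,0,0,0,0,0],[0,0,0,0,0,0,0],[0,0,0,0,0,0,0]]'
```

```text
clock: 21.6
eef_pos: [0.5364, 0.0501, 0.0247]
eef_rot: [3.141, -0.0, 1.618]
contact_force: [-0.1, 0.2, 0.2]
grip_width: 0.0427
```

```bash
python3 -m creep '[[0,0,0,0,0,0,-1],[0,0,0,0,0,0,-1],[0,0,0,0,0,0,-1],[0,0,0,0,0,0,-1],[0,0,0,0,0,0,-1],[0,0,0,0,0,0,-1]]' 70
python3 -m creep '[[0,0,-5,0,0,0,-1],[0,0,-10,0,0,0,-1],[0,0,-15,0,0,0,-1],[0,0,-20,0,0,0,-1],[0,0,-20,0,0,0,-1],[0,0,-20,0,0,0,-1],[0,0,-20,0,0,0,-1],[0,0,-20,0,0,0,-1],[0,0,-20,0,0,0,-1],[0,0,-20,0,0,0,-1],[0,0,0,0,0,0,-1]]'
python3 -c "
from go import *
need(W(BAY,(.001,0,.2)),.5565,0)
crop('wrist',(220,140,420,290),4,'f3')
"
```

```text
clock: 22.1
eef_pos: [0.5369, 0.05, 0.0254]
eef_rot: [3.14, 0.0, 1.618]
contact_force: [-0.1, -0.8, 6.0]
grip_width: 0.028
clock: 23.02
eef_pos: [0.5375, 0.0503, 0.1987]
eef_rot: [3.136, -0.0, 1.618]
contact_force: [0.9, 1.0, -2.7]
grip_width: 0.0278
clock 23.02 pos [0.5375 0.0503 0.1987] rv [ 0.005 -0.003  1.061] | shift in cur axes [-401.5 -108.6   -2.1] | in final axes [-290.6  297.6   -1.3] F [ 0.9  1.  -2.7] w 0.0278 j [ 0.09  0.15 -0.08  1.33  0.    0.05]
```

View pics/f3.png

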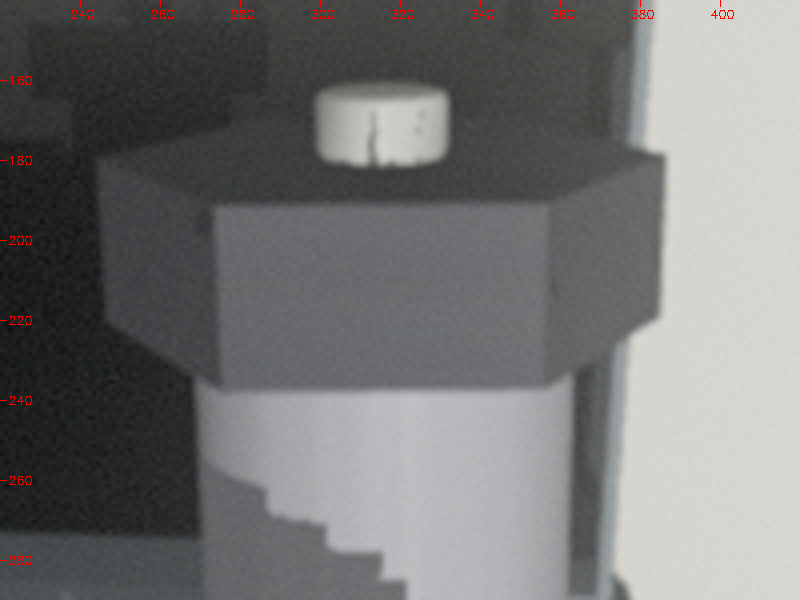

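```bash
python3 -m creep '[[-15,-4,-5,0,0,0,-1],[-35,-9.5,0,0,0,0,-1],[-35,-9.5,0,0,0,0,-1],[-35,-9.5,0,0,0,0,-1],[-35,-9.5,0,0,0,0,-1],[-35,-9.5,0,0,0,0,-1],[-35,-9.5,0,0,0,0,-1],[-35,-9.5,0,0,0,0,-1],[-35,-9.5,0,0,0,0,-1],[-35,-9.5,0,0,0,0,-1],[-35,-9.5,0,0,0,0,-1],[-35,-9.5,0,0,0,0,-1]]'
python3 -m creep '[[0,0,0,0,0,0.107,-1],[0,0,0,0,0,0.107,-1],[0,0,0,0,0,0.107,-1],[0,0,0,0,0,0.107,-1],[0,0,0,0,0,0.107,-1],[0,0,0,0,0,0.107,-1],[0,0,0,0,0,0.107,-1],[0,0,0,0,0,0.107,-1],[0,0,0,0,0,0.107,-1],[0,0,0,0,0,0.098,-1],[0,0,0,0,0,0,-1]]'
python3 -c "
from go import *
need(W(BAY,(.0008,0,.1)),.5565,0)
crop('wrist',(0,0,640,480),1,'g1')"
```

```text
clock: 24.07
eef_pos: [0.4452, -0.3557, 0.1975]
eef_rot: [-3.14, -0.002, 1.618]
contact_force: [1.7, 0.3, -3.1]
grip_width: 0.0276
clock: 24.98
eef_pos: [0.446, -0.354, 0.1974]
eef_rot: [-3.139, 0.001, 0.555]
contact_force: [-0.8, 1.2, -4.1]
grip_width: 0.0275
clock 24.98 pos [ 0.446  -0.354   0.1974] rv [-0.003  0.001 -0.002] | shift in cur axes [ 0.7  2.8 97.4] | in final axes [ 0.6  2.5 97.4] F [-0.8  1.2 -4.1] w 0.0275 j [-0.67  0.21 -0.01  1.35  0.    0.35]
```

View pics/g1.png

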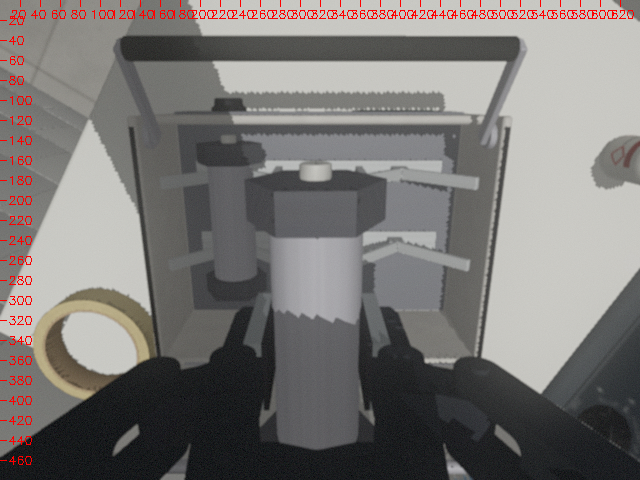

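Column 1 remains seated (~(233,220)); the second hangs above groove 2. Descend.

```bash
python3 -m creep '[[0.6,2.5,8,0,0,-0.002,-1],[0,0,15,0,0,0,-1],[0,0,20,0,0,0,-1],[0,0,20,0,0,0,-1],[0,0,20,0,0,0,-1],[0,0,14,0,0,0,-1],[0,0,0,0,0,0,-1],[0,0,0,0,0,0,-1]]'
python3 -c "
from go import *
need(W(BAY,(.0008,0,.045)),.5565,0)"
```

```text
clock: 25.7
eef_pos: [0.4478, -0.3558, 0.1011]
eef_rot: [-3.139, 0.001, 0.56]
contact_force: [-0.5, -0.3, -3.0]
grip_width: 0.0279
clock 25.7 pos [ 0.4478 -0.3558  0.1011] rv [-0.003  0.001  0.004] | shift in cur axes [ 0.1  0.1 56.1] | in final axes [ 0.1 -0.  56.1] F [-0.5 -0.3 -3. ] w 0.0279 j [-0.67  0.25 -0.18  1.15  0.    0.34]
```

```bash
python3 -m creep '[[0,0,8,0,0,0.003,-1],[0,0,10,0,0,0,-1],[0,0,10,0,0,0,-1],[0,0,10,0,0,0,-1],[0,0,8,0,0,0,-1],[0,0,5,0,0,0,-1],[0,0,4,0,0,0,-1],[0,0,0,0,0,0,-1],[0,0,0,0,0,0,-1]]'
python3 -m creep '[[0,0,2,0,0,0,-1],[0,0,2,0,0,0,-1],[0,0,2,0,0,0,-1],[0,0,0,0,0,0,-1],[0,0,0,0,0,0,-1]]'
python3 -c "
from go import *
need(W(BAY,(.0008,0,.037)),.5565,0)"
```

```text
clock: 26.45
eef_pos: [0.4485, -0.3564, 0.0475]
eef_rot: [-3.141, 0.0, 0.556]
contact_force: [-0.4, 0.4, -3.3]
grip_width: 0.0276
clock: 26.87
eef_pos: [0.4485, -0.3564, 0.0414]
eef_rot: [-3.141, 0.0, 0.556]
contact_force: [0.3, 0.2, -3.5]
grip_width: 0.0277
clock 26.87 pos [ 0.4485 -0.3564  0.0414] rv [-0.     0.    -0.001] | shift in cur axes [-0.2 -0.8  4.4] | in final axes [-0.2 -0.8  4.4] F [ 0.3  0.2 -3.5] w 0.0277 j [-0.67  0.28 -0.27  1.02  0.    0.34]
```

```bash
python3 -m creep '[[-0.2,-0.6,1.5,0,0,0,-1],[0,0,1.5,0,0,0,-1],[0,0,0,0,0,0,-1],[0,0,0,0,0,0,-1]]'
python3 -m creep '[[0,0,0.8,0,0,0,-1],[0,0,0,0,0,0,-1],[0,0,0,0,0,0,-1]]'
```

```text
clock: 27.2
eef_pos: [0.4484, -0.3559, 0.0388]
eef_rot: [3.141, -0.001, 0.556]
contact_force: [1.5, 1.7, -1.5]
grip_width: 0.0278
clock: 27.45
eef_pos: [0.4485, -0.356, 0.0385]
eef_rot: [3.141, -0.001, 0.556]
contact_force: [0.7, 3.9, 4.6]
grip_width: 0.0274
```

```bash
python3 -m creep '[[0,0,0,0,0,0,-0.3],[0,0,0,0,0,0,-0.2],[0,0,0,0,0,0,-0.1],[0,0,0,0,0,0,0],[0,0,0,0,0,0,0],[0,0,0,0,0,0,0]]'
python3 -m creep '[[0,0,-3,0,0,0,0],[0,0,-10,0,0,0,0],[0,0,-20,0,0,0,0],[0,0,-20,0,0,0,0],[0,0,-20,0,0,0,0],[0,0,-20,0,0,0,0],[0,0,-20,0,0,0,0],[0,0,-20,0,0,0,0],[0,0,-20,0,0,0,0],[0,0,-10,0,0,0,0],[0,0,0,0,0,0,0]]'
python3 -c "
from go import *
c=cam('wrist'); bayst()
crop('wrist',(0,0,640,480),1,'g2')
crop('wrist',(200,90,400,290),3,'g2c',cv2.imread('pics/g2.png')[:,:,::-1])
for y in(-.06,0): print([proj(c,W(BAY,(x,y,.069)))[0].round(0) for x in(-.053,-.04,.04,.053)])
"
```

```text
clock: 27.95
eef_pos: [0.4478, -0.3561, 0.0375]
eef_rot: [-3.141, 0.0, 0.556]
contact_force: [-0.8, 0.5, 0.1]
grip_width: 0.0426
clock: 28.87
eef_pos: [0.449, -0.3568, 0.204]
eef_rot: [3.137, -0.002, 0.556]
contact_force: [0.2, -0.3, -0.3]
grip_width: 0.0424
bay frame [0.0023 0.0004 0.204 ]
[array([220., 135.]), array([222., 156.]), array([230., 272.]), array([231., 289.])]
[array([316., 135.]), array([316., 155.]), array([316., 272.]), array([316., 289.])]
```

View pics/g2.png

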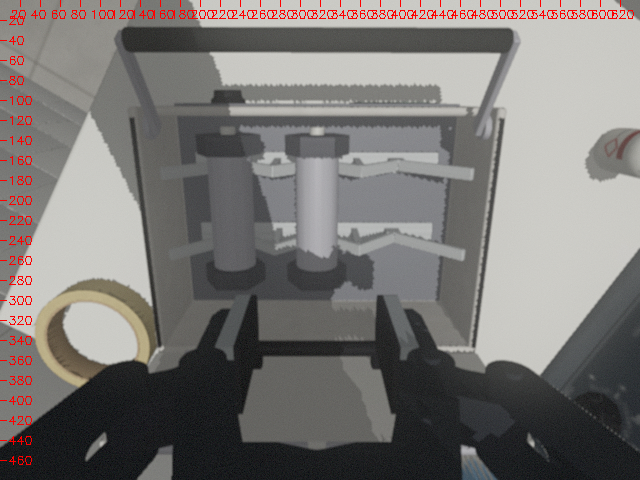

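View pics/g2c.png

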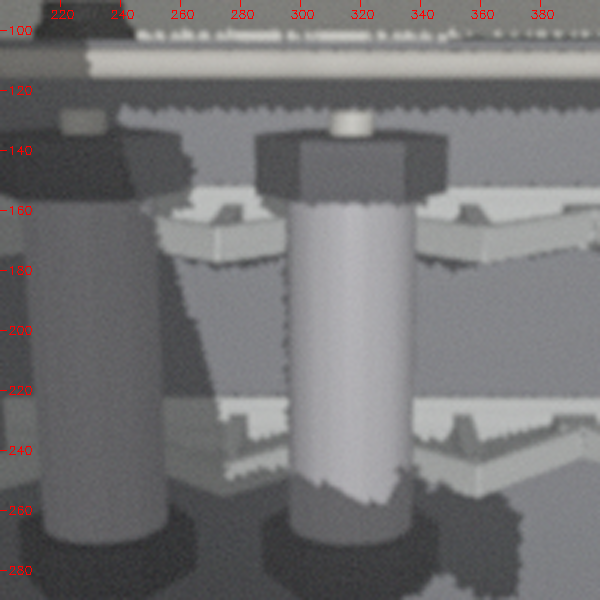

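```bash
python3 -c "
from go import *
need(W(BAY,(-.134,-.02,.204)),.5565,0)
for th in np.arange(2.47,.9,-.13): 
    b=np.array([-58+58*np.cos(th),71+58*np.sin(th)])+[-16,-10]; print(round(th,2),b.round(1))
"
python3 -m creep '[[-2,-13.6,0,0,0,0,-1],[-2,-13.6,0,0,0,0,-1],[-2,-13.6,0,0,0,0,-1],[-2,-13.6,0,0,0,0,-1],[-2,-13.6,0,0,0,0,-1],[-2,-13.6,0,0,0,0,-1],[-2,-13.6,0,0,0,0,-1],[-2,-13.6,0,0,0,0,-1],[-2,-13.6,0,0,0,0,-1],[-2,-13.6,0,0,0,0,-1],[0,0,0,0,0,0,-1]]'
python3 -c "
from go import *
need(W(BAY,(-.134,-.02,.097)),.5565,0)
c=cam('wrist'); crop('wrist',(0,0,640,480),1,'i1')
print(proj(c,W(BAY,(-.103,.098,.107))),proj(c,W(BAY,(-.103,-.098,.107))))
"
```

```text
clock 28.92 pos [ 0.4485 -0.3564  0.202 ] rv [ 0.003 -0.001 -0.   ] | shift in cur axes [ -20.3 -135.7   -2.3] | in final axes [ -20.3 -135.7   -2. ] F [ 0.1 -1.1 -1.3] w 0.0424 j [-0.67  0.22  0.    1.36 -0.    0.34]
2.47 [-119.4   97.1]
2.34 [-114.3  102.7]
2.21 [-108.6  107.5]
2.08 [-102.3  111.6]
1.95 [-95.5 114.9]
1.82 [-88.3 117.2]
1.69 [-80.9 118.6]
1.56 [-73.4 119. ]
1.43 [-65.9 118.4]
1.3 [-58.5 116.9]
1.17 [-51.4 114.4]
1.04 [-44.6 111. ]
0.91 [-38.4 106.8]
clock: 29.83
eef_pos: [0.3573, -0.2492, 0.1995]
eef_rot: [-3.139, 0.001, 0.557]
contact_force: [0.4, -0.1, 0.3]
grip_width: 0.0002
clock 29.83 pos [ 0.3573 -0.2492  0.1995] rv [-0.003  0.001  0.   ] | shift in cur axes [  0.7   3.8 102.5] | in final axes [  0.6   3.5 102.5] F [ 0.4 -0.1  0.3] w 0.0002 j [-0.61 -0.04 -0.28  1.33  0.    0.41]
[[515.58407574 294.71589245]] [[187.73587222 295.18199204]]
```

View pics/i1.png

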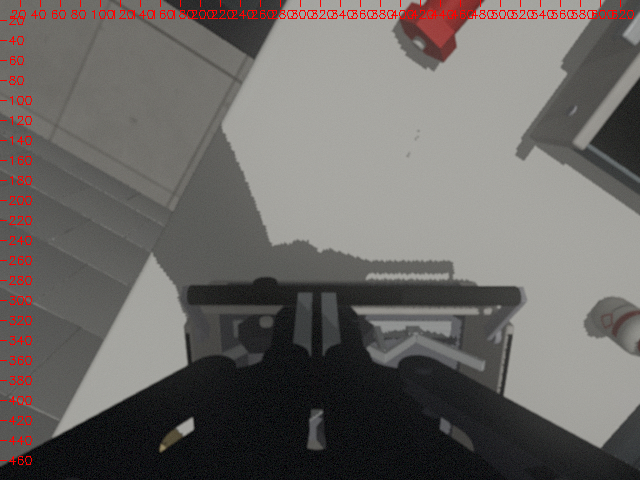

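```bash
python3 -m creep '[[0,0.5,14,0,0,0,-1],[0,0.5,15,0,0,0,-1],[0,0.5,15,0,0,0,-1],[0,0.5,15,0,0,0,-1],[0,0,15,0,0,0,-1],[0,0,15,0,0,0,-1],[0,0,13,0,0,0,-1],[0,0,0,0,0,0,-1],[0,0,0,0,0,0,-1]]'
python3 -c "
from go import *
bayst()"
```

```text
clock: 30.63
eef_pos: [0.36, -0.2527, 0.0977]
eef_rot: [-3.139, 0.001, 0.556]
contact_force: [0.3, 0.1, -0.4]
grip_width: 0.0004
bay frame [-0.1332 -0.0202  0.0977]
```

```bash
python3 -m creep '[[0,7,0,0,0,0,-1],[0,6.8,0,0,0,0,-1],[0,5.1,-5.6,0,0,0,-1],[0,5.7,-4.8,0,0,0,-1],[0,6.3,-4.1,0,0,0,-1],[0,6.8,-3.3,0,0,0,-1],[0,7.2,-2.3,0,0,0,-1],[0,7.4,-1.4,0,0,0,-1],[0,7.5,-0.4,0,0,0,-1],[0,0,0,0,0,0,-1]]'
python3 -c "
from go import *
bayst()
crop('side',(300,90,500,240),4,'i2')"
```

```text
clock: 31.47
eef_pos: [0.3931, -0.3052, 0.1211]
eef_rot: [3.14, -0.0, 0.556]
contact_force: [-0.6, -0.0, -0.7]
grip_width: 0.0001
bay frame [-0.0711 -0.0198  0.1211]
```

View pics/i2.png

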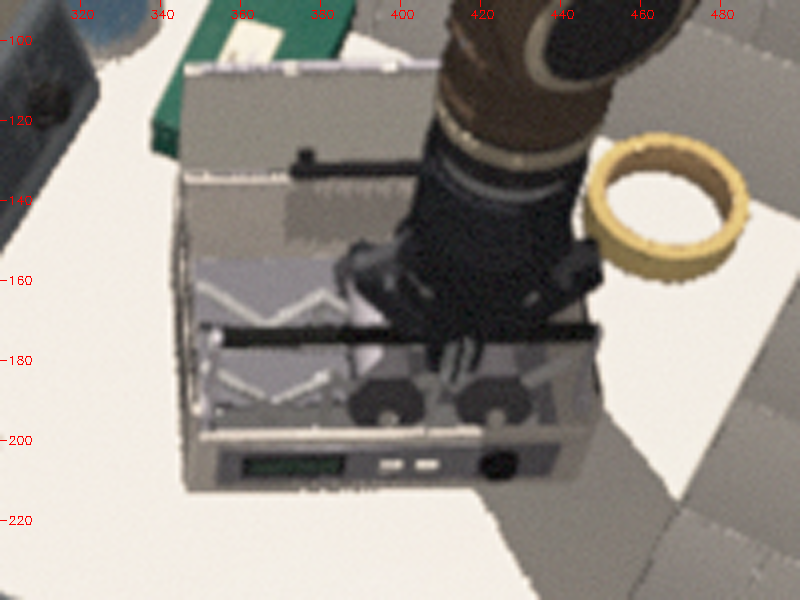

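```bash
python3 -m creep '[[0,7.5,0.6,0,0,0,-1],[0,7.4,1.5,0,0,0,-1],[0,7.1,2.5,0,0,0,-1],[0,6.8,3.4,0,0,0,-1],[0,6.2,4.2,0,0,0,-1],[0,0,0,0,0,0,-1]]'
python3 -c "
from go import *
bayst()
crop('side',(300,90,500,240),4,'i3')
for th in (1.2,1.1,1,.9,.8): print(th,[proj(cam('side'),W(BAY,(-.058+.058*np.cos(th),y,.071+.058*np.sin(th))))[0].round(1) for y in(.098,-.098)])
"
```

```text
clock: 32.02
eef_pos: [0.4108, -0.3343, 0.1071]
eef_rot: [-3.141, 0.001, 0.556]
contact_force: [-0.3, 0.6, -1.3]
grip_width: 0.0
bay frame [-0.037  -0.0201  0.1071]
1.2 [array([354.9, 169.7]), array([447.3, 167.8])]
1.1 [array([354.6, 168.3]), array([446.7, 166.5])]
1 [array([354.4, 167.2]), array([446.1, 165.4])]
0.9 [array([354.2, 166.4]), array([445.5, 164.6])]
0.8 [array([353.9, 165.9]), array([444.8, 164.1])]
```

View pics/i3.png

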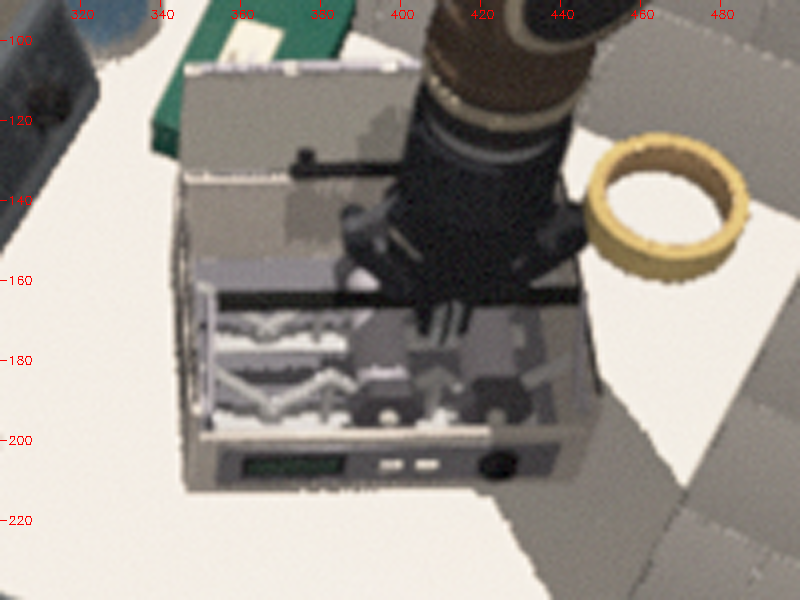

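```bash
python3 -m creep '[[0,-6,0,0,0,0,-1],[0,-4,-10,0,0,0,-1],[-3,0,-15,0,0,0,-1],[-3,0,-15,0,0,0,-1],[-4,10,0,0,0,0,-1],[0,10,0,0,0,0,-1],[0,11,0,0,0,0,-1],[0,0,8,0,0,0,-1],[0,0,8,0,0,0,-1],[0,0,0,0,0,0,-1]]'
python3 -c "
from go import *
bayst()
for th in np.arange(.9,-.05,-.1): print(round(th,2),(np.array([-58+58*np.cos(th),71+58*np.sin(th)])+[3,6]).round(1))
"
```

```text
clock: 32.9
eef_pos: [0.4118, -0.3554, 0.1291]
eef_rot: [-3.137, 0.001, 0.556]
contact_force: [0.0, 0.3, -0.4]
grip_width: 0.0001
bay frame [-0.0186 -0.0304  0.1291]
0.9 [-18.9 122.4]
0.8 [-14.6 118.6]
0.7 [-10.6 114.4]
0.6 [ -7.1 109.7]
0.5 [ -4.1 104.8]
0.4 [-1.6 99.6]
0.3 [ 0.4 94.1]
0.2 [ 1.8 88.5]
0.1 [ 2.7 82.8]
0.0 [ 3. 77.]
```

```bash
python3 -m creep '[[0,0,6,0,0,0,-1],[0,4,4.5,0,0,0,-1],[0,4,4.2,0,0,0,-1],[0,3.5,4.7,0,0,0,-1],[0,3,4.9,0,0,0,-1],[0,2.5,5.2,0,0,0,-1],[0,2,5.5,0,0,0,-1],[0,1.4,5.6,0,0,0,-1],[0,0.9,5,0,0,0,-1],[0,0,0,0,0,0,-1]]'
python3 -c "
from go import *
bayst()
crop('side',(300,90,500,240),4,'i4')"
```

```text
clock: 33.73
eef_pos: [0.4237, -0.3739, 0.0853]
eef_rot: [-3.139, 0.0, 0.556]
contact_force: [-0.9, -0.3, -0.0]
grip_width: 0.0002
bay frame [ 0.0034 -0.0301  0.0853]
```

View pics/i4.png

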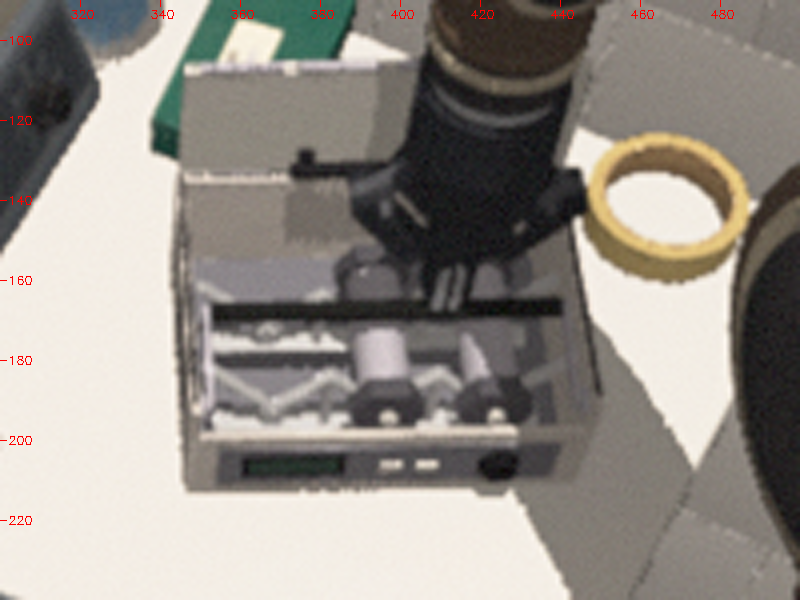

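```bash
python3 -m creep '[[0,0,2.5,0,0,0,-1],[0,0,2.5,0,0,0,-1],[0,0,2,0,0,0,-1],[0,0,0,0,0,0,-1],[0,0,0,0,0,0,-1]]'
python3 -m creep '[[0,0,1,0,0,0,-1],[0,0,1,0,0,0,-1],[0,0,0,0,0,0,-1],[0,0,0,0,0,0,-1]]'
python3 -c "
from go import *
bayst()"
```

```text
clock: 34.2
eef_pos: [0.4239, -0.374, 0.0795]
eef_rot: [-3.141, -0.0, 0.556]
contact_force: [-0.2, -0.6, 0.7]
grip_width: -0.0002
clock: 34.53
eef_pos: [0.4241, -0.3743, 0.0776]
eef_rot: [-3.141, -0.0, 0.556]
contact_force: [0.1, 1.1, 0.9]
grip_width: 0.0001
bay frame [ 0.004  -0.0299  0.0776]
```

```bash
python3 -m creep '[[0,0,1,0,0,0,-1],[0,0,0,0,0,0,-1],[0,0,1,0,0,0,-1],[0,0,0,0,0,0,-1],[0,0,0,0,0,0,-1]]'
python3 -m creep '[[0,0,1,0,0,0,-1],[0,0,0,0,0,0,-1],[0,0,0,0,0,0,-1],[0,0,0,0,0,0,-1],[0,0,0,0,0,0,-1]]'
python3 -c "
from go import *
bayst()"
```

```text
clock: 34.95
eef_pos: [0.4242, -0.3745, 0.0765]
eef_rot: [3.141, -0.0, 0.556]
contact_force: [-1.7, 2.3, 6.4]
grip_width: -0.0001
clock: 35.37
eef_pos: [0.4242, -0.3745, 0.0762]
eef_rot: [3.141, -0.0, 0.556]
contact_force: [-3.3, 2.9, 10.6]
grip_width: 0.0003
bay frame [ 0.0042 -0.0299  0.0762]
```

```bash
python3 -m creep '[[0,0,-5,0,0,0,-1],[0,0,-15,0,0,0,-1],[0,0,-20,0,0,0,-1],[0,0,-20,0,0,0,-1],[0,0,-20,0,0,0,-1],[0,0,-20,0,0,0,-1],[0,0,-20,0,0,0,-1],[0,0,-20,0,0,0,-1],[0,0,0,0,0,0,-1],[0,0,0,0,0,0,-1]]'
python3 -c "
from go import *
c=cam('wrist')
crop('wrist',(0,0,640,480),1,'j1'); crop('top',(0,0,640,480),1,'j1t')
for th in (0,.06,.12): print(th,[proj(c,W(BAY,(-.058+.058*np.cos(th),y,.071+.058*np.sin(th))))[0].round(1) for y in(.098,-.098)])
for y in(-.06,0): print([proj(c,W(BAY,(x,y,.069)))[0].round(0) for x in(-.053,-.04,.04,.053)])
need((.42,-.0128,.2),np.pi/2+.0195)
"
```

```text
clock: 36.2
eef_pos: [0.4247, -0.375, 0.2158]
eef_rot: [3.139, -0.001, 0.556]
contact_force: [-0.2, 0.1, -0.6]
grip_width: -0.0004
0 [array([502.6, 208.7]), array([217.3, 209.3])]
0.06 [array([504.7, 209.7]), array([216.2, 210.4])]
0.12 [array([506.9, 210.5]), array([215. , 211.2])]
[array([270., 130.]), array([271., 150.]), array([275., 263.]), array([275., 279.])]
[array([362., 130.]), array([361., 150.]), array([358., 262.]), array([358., 279.])]
clock 36.3 pos [ 0.424  -0.3743  0.2138] rv [-1.000e-03 -0.000e+00 -1.034e+00] | shift in cur axes [ 187.4 -309.2   14.1] | in final axes [361.5   3.1  13.8] F [-0.   0.8 -0.8] w -0.0001 j [-0.72  0.2   0.02  1.38 -0.    0.29]
```

View pics/j1.png

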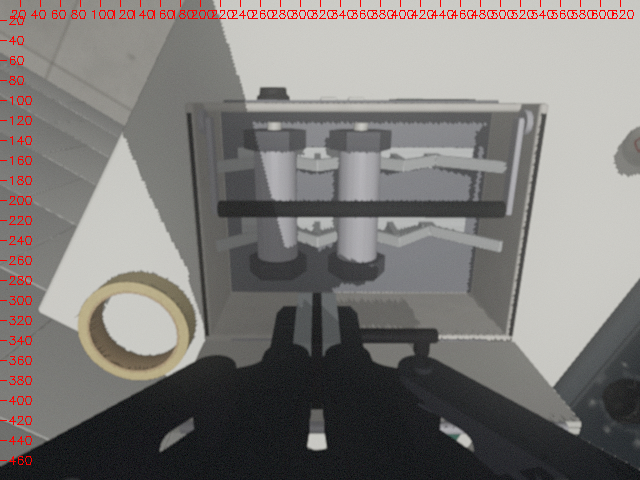

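```bash
python3 -c "
from go import *
for uv in((270,314),(320,325)): print(atz(cam('top'),uv,.02).round(3))
print(W(DRW,(-.15-.012-.011-.012,-.0,.045)),W(DRW,(-.033,0,.045)))"
```

```text
[ 0.371 -0.009  0.02 ]
[ 0.359 -0.12   0.02 ]
[ 0.42553517 -0.01290727  0.045     ] [ 0.57750627 -0.00994346  0.045     ]
```

View pics/j1t.png

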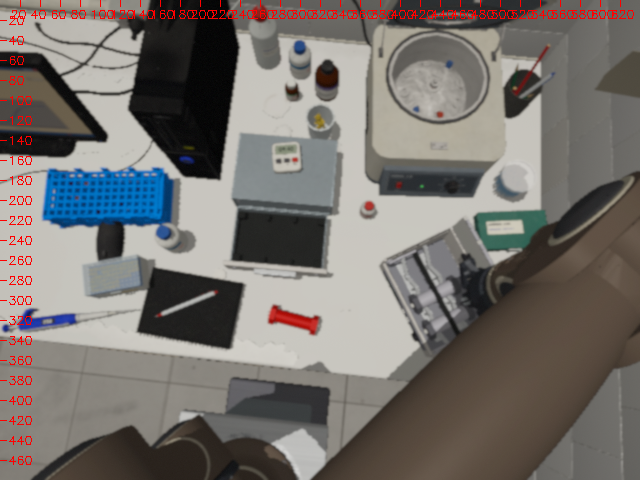

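```bash
python3 -m creep '[[19.2,-30.6,0,0,0,0,-1],[19.2,-30.6,0,0,0,0,-1],[19.2,-30.6,0,0,0,0,-1],[19.2,-30.6,0,0,0,0,-1],[19.2,-30.6,0,0,0,0,-1],[19.2,-30.6,0,0,0,0,-1],[19.2,-30.6,0,0,0,0,-1],[19.2,-30.6,0,0,0,0,-1],[19.2,-30.6,0,0,0,0,-1],[19.2,-30.6,0,0,0,0,-1]]'
python3 -m creep '[[0,0,0,0,0,-0.115,-1],[0,0,0,0,0,-0.115,-1],[0,0,0,0,0,-0.115,-1],[0,0,0,0,0,-0.115,-1],[0,0,0,0,0,-0.115,-1],[0,0,0,0,0,-0.115,-1],[0,0,0,0,0,-0.115,-1],[0,0,0,0,0,-0.115,-1],[0,0,0,0,0,-0.115,-1],[0,0,0,0,0,0,-1],[0,0,0,0,0,0,-1]]'
python3 -c "
from go import *
need((.4255,-.0129,.045),np.pi/2+.0195)
c=cam('wrist')
crop('wrist',(0,0,640,480),1,'k1')
for P in [(-.15,.112,.068),(-.15,-.112,.068),(-.162,.045,.056),(-.162,-.045,.056)]: print(proj(c,W(DRW,P)))
"
```

```text
clock: 37.13
eef_pos: [0.4247, -0.0116, 0.2135]
eef_rot: [-3.141, 0.001, 0.556]
contact_force: [0.6, 0.9, 0.2]
grip_width: -0.0002
clock: 38.05
eef_pos: [0.4252, -0.0132, 0.2138]
eef_rot: [-3.14, -0.0, 1.588]
contact_force: [-0.8, -0.5, -0.5]
grip_width: -0.0004
clock 38.05 pos [ 0.4252 -0.0132  0.2138] rv [-0.002 -0.    -0.002] | shift in cur axes [  0.3   0.6 168.8] | in final axes [  0.3   0.3 168.8] F [-0.8 -0.5 -0.5] w -0.0004 j [-0.03 -0.06 -0.27  1.36 -0.   -0.05]
[[472.98311602 263.39851929]]
[[160.65620619 264.52934681]]
[[377.86186993 242.61570692]]
[[255.5319058 243.0649431]]
```

View pics/k1.png

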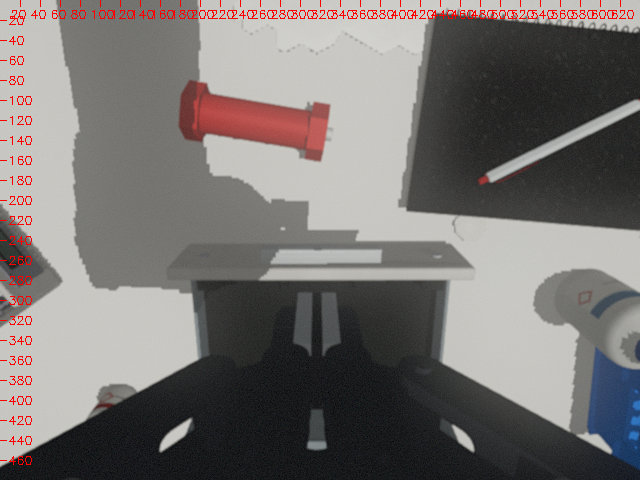

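```bash
python3 -m creep '[[0.3,0,15,0,0,-0.002,-1],[0,0,20,0,0,0,-1],[0,0,25,0,0,0,-1],[0,0,25,0,0,0,-1],[0,0,25,0,0,0,-1],[0,0,25,0,0,0,-1],[0,0,20,0,0,0,-1],[0,0,14,0,0,0,-1],[0,0,0,0,0,0,-1],[0,0,0,0,0,0,-1]]'
python3 -m creep '[[0,10,0,0,0,0,-1],[0,10,0,0,0,0,-1],[0,10,0,0,0,0,-1],[0,10,0,0,0,0,-1],[0,10,0,0,0,0,-1],[0,10,0,0,0,0,-1],[0,0,0,0,0,0,-1]]'
python3 -c "
from go import *
need(W(DRW,(-.033,0,.045)),np.pi/2+.0195)
crop('side',(150,180,350,330),4,'k2')"
```

```text
clock: 38.93
eef_pos: [0.425, -0.0129, 0.0453]
eef_rot: [-3.14, -0.0, 1.591]
contact_force: [0.4, 0.2, -0.0]
grip_width: 0.0004
clock: 39.52
eef_pos: [0.4885, -0.0115, 0.046]
eef_rot: [3.14, -0.0, 1.593]
contact_force: [0.2, 0.1, -0.2]
grip_width: 0.0
clock 39.52 pos [ 0.4885 -0.0115  0.046 ] rv [ 0.002 -0.     0.003] | shift in cur axes [-0.4 89.   1.2] | in final axes [-0.1 89.   1. ] F [ 0.2  0.1 -0.2] w 0.0 j [-0.02  0.13 -0.45  0.99  0.   -0.05]
```

View pics/k2.png

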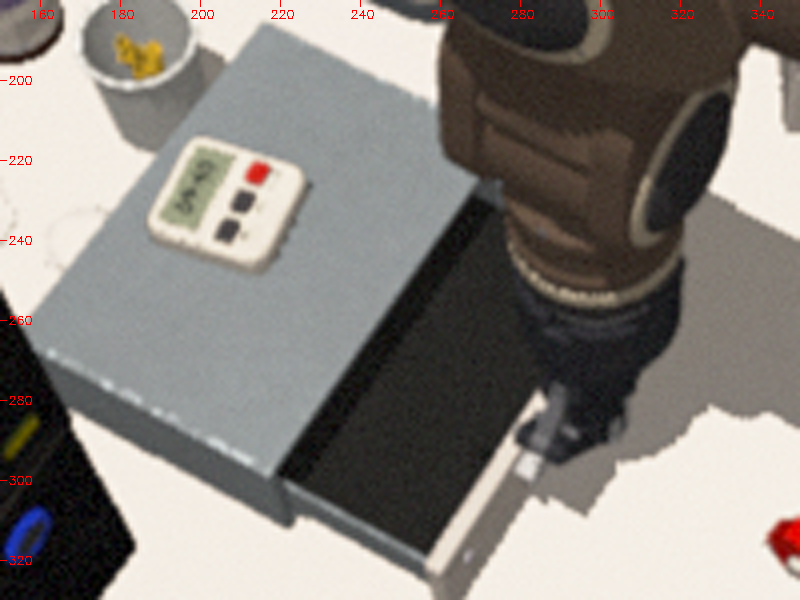

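```bash
python3 -m creep '[[0,9,0,0,0,0,-1],[0,9,0,0,0,0,-1],[0,9,0,0,0,0,-1],[0,9,0,0,0,0,-1],[0,9,0,0,0,0,-1],[0,9,0,0,0,0,-1],[0,9,0,0,0,0,-1],[0,6,0,0,0,0,-1],[0,0,0,0,0,0,-1]]'
python3 -m creep '[[0,4,0,0,0,0,-1],[0,4,0,0,0,0,-1],[0,4,0,0,0,0,-1],[0,0,0,0,0,0,-1],[0,0,0,0,0,0,-1]]'
python3 -m creep '[[0,3,0,0,0,0,-1],[0,3,0,0,0,0,-1],[0,0,0,0,0,0,-1],[0,0,0,0,0,0,-1]]'
```

```text
clock: 40.32
eef_pos: [0.5566, -0.01, 0.0459]
eef_rot: [3.14, -0.0, 1.593]
contact_force: [0.7, 0.0, -0.1]
grip_width: 0.0002
clock: 40.73
eef_pos: [0.5671, -0.0098, 0.0459]
eef_rot: [3.141, -0.0, 1.593]
contact_force: [1.4, 0.0, -0.3]
grip_width: 0.0001
clock: 41.07
eef_pos: [0.5728, -0.0097, 0.0458]
eef_rot: [3.141, -0.0, 1.593]
contact_force: [-1.0, 0.3, 0.1]
grip_width: 0.0003
```

```bash
python3 -m creep '[[0,2,0,0,0,0,-1],[0,2,0,0,0,0,-1],[0,0,0,0,0,0,-1],[0,0,0,0,0,0,-1]]'
python3 -m creep '[[0,2,0,0,0,0,-1],[0,2,0,0,0,0,-1],[0,0,0,0,0,0,-1],[0,0,0,0,0,0,-1]]'
```

```text
clock: 41.4
eef_pos: [0.5774, -0.0096, 0.046]
eef_rot: [3.14, 0.0, 1.593]
contact_force: [-0.3, 0.3, 0.3]
grip_width: 0.0001
clock: 41.73
eef_pos: [0.5794, -0.0095, 0.0456]
eef_rot: [-3.139, 0.0, 1.593]
contact_force: [-6.5, -0.4, 4.4]
grip_width: 0.0001
```

```bash
python3 -m creep '[[0,2,0,0,0,0,-1],[0,1,0,0,0,0,-1],[0,0,0,0,0,0,-1],[0,0,0,0,0,0,-1]]'
```

```text
clock: 42.07
eef_pos: [0.5795, -0.0095, 0.0454]
eef_rot: [-3.134, 0.0, 1.593]
contact_force: [-15.5, -0.9, 9.1]
grip_width: -0.0
```

```bash
python3 -m creep '[[0,-3,0,0,0,0,-1],[0,-5,0,0,0,0,-1],[0,-15,0,0,0,0,-1],[0,-20,0,0,0,0,-1],[0,-20,0,0,0,0,-1],[0,-20,-10,0,0,0,-1],[0,-20,-20,0,0,0,-1],[0,-20,-25,0,0,0,-1],[0,0,-30,0,0,0,-1],[0,0,-30,0,0,0,-1],[0,0,-30,0,0,0,-1],[0,0,0,0,0,0,-1]]'
python3 -c "
from go import *
crop('side',(150,180,350,330),4,'l1'); crop('side',(300,90,500,240),4,'l2'); crop('top',(0,0,640,480),1,'l3')
c=cam('wrist'); crop('wrist',(0,0,640,480),1,'l4')
for d in (0,.005,.012): print(d,[proj(cam('side'),W(DRW,(-.01-d,s*.112,.068)))[0].round(1) for s in(1,-1)])
print(robot.observe()['contact_force'])"
```

```text
clock: 43.07
eef_pos: [0.4636, -0.0122, 0.197]
eef_rot: [3.131, 0.0, 1.593]
contact_force: [-0.0, -0.1, 0.7]
grip_width: 0.0002
0 [array([222.6, 302.3]), array([281.6, 217.4])]
0.005 [array([224.7, 303.5]), array([283.6, 218.4])]
0.012 [array([227.7, 305.1]), array([286.5, 219.8])]
[-0.46908016  0.53818937 -0.40325726]
```

View pics/l1.png

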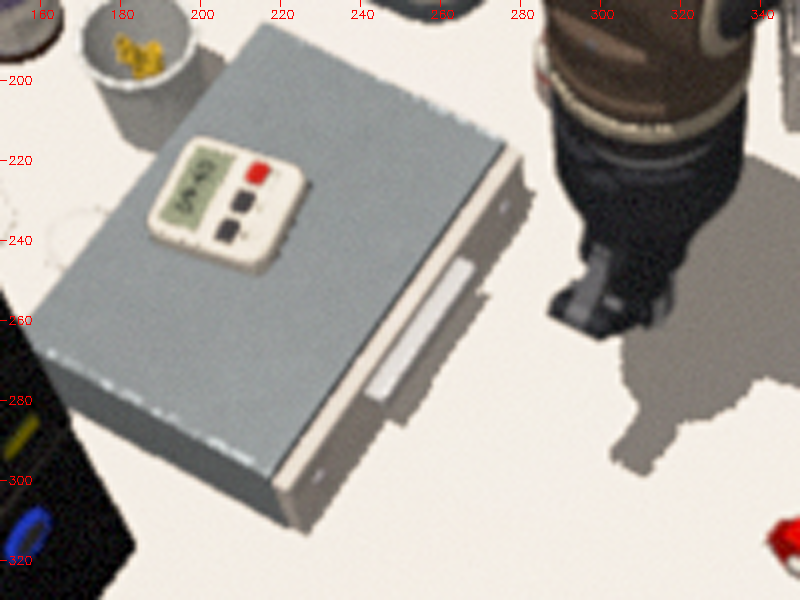

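View pics/l2.png

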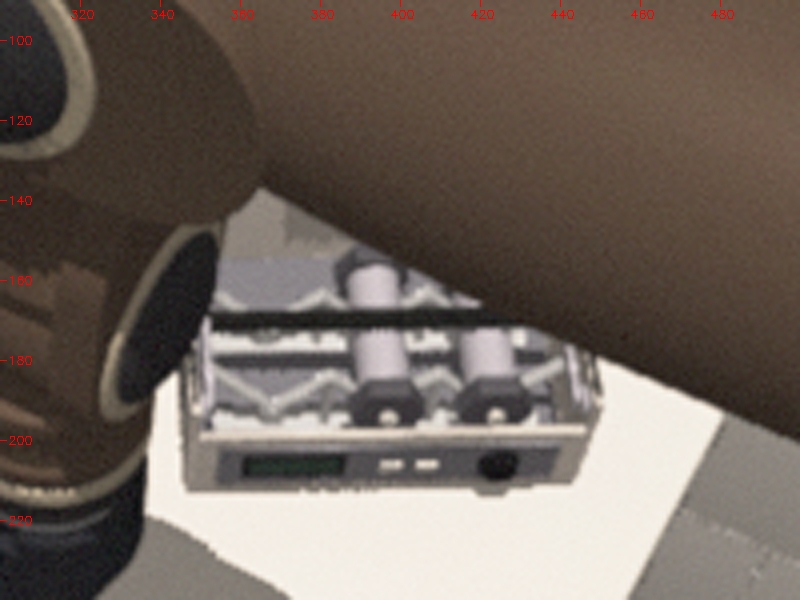

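View pics/l3.png

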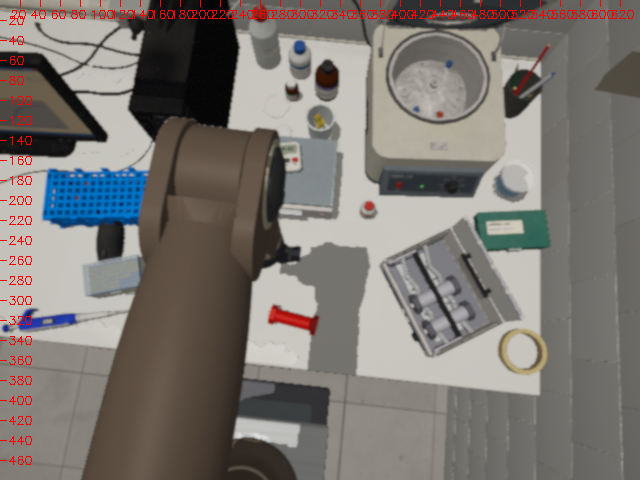

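View pics/l4.png

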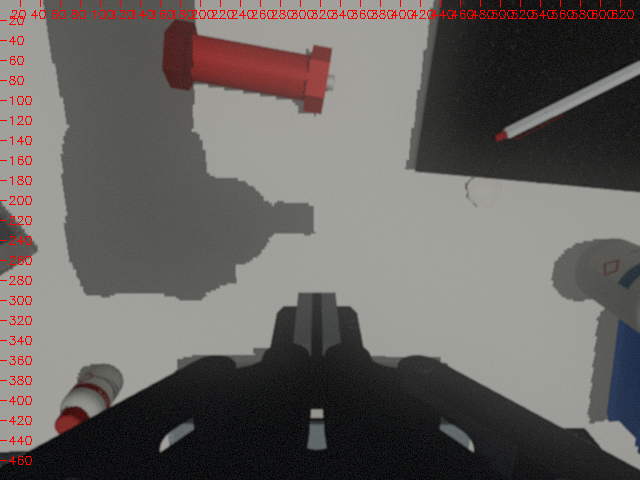

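```bash
python3 -c "
from go import *
crop('top',(370,200,530,360),3,'m1'); ct=cam('top'); cs=cam('side')
for th in (-.06,0,.06,.12): print(th,[proj(c,W(BAY,(-.058+.058*np.cos(th),y,.071+.058*np.sin(th))))[0].round(1) for c in(ct,cs) for y in(.098,-.098)])
for y in(-.06,0): print([proj(ct,W(BAY,(x,y,.055)))[0].round(1) for x in(-.058,.058)])
"
```

```text
-0.06 [array([413.7, 252.4]), array([459. , 336.5]), array([352.2, 171.9]), array([439.5, 170.1])]
0 [array([414.1, 252.1]), array([459.5, 336.4]), array([352.3, 170.9]), array([439.8, 169.2])]
0.06 [array([414.4, 251.8]), array([460. , 336.4]), array([352.4, 170. ]), array([440.2, 168.3])]
0.12 [array([414.6, 251.5]), array([460.4, 336.5]), array([352.5, 169.2]), array([440.5, 167.4])]
[array([424.1, 332.2]), array([472.2, 307.8])]
[array([410.5, 306.1]), array([458.2, 282.4])]
```

View pics/m1.png

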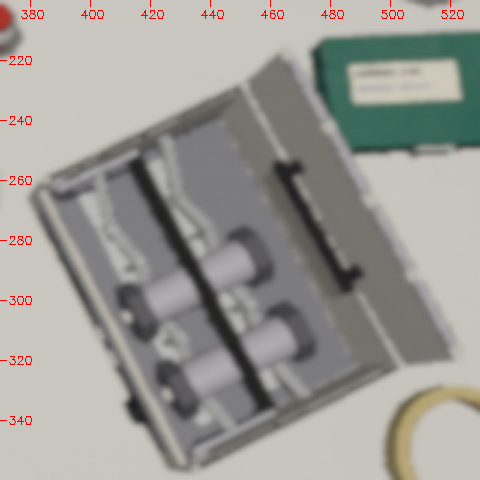

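```bash
python3 -c "
from rig import ticket,robot
print(ticket.finish_job(), robot.observe()['clock'])"
```

```text
the job is handed in; nothing more can be done
the job is handed in; nothing more can be done
```

The compartment is loaded and the job is handed in at about 43 s of the 208 s allowed; `finish_job` reported no verdict. I folded the cover flat to the rear and laid the two columns that were present in grooves 1 and 2. I then swung the hold-down bar over onto them and pushed the emptied drawer home.

**Cover:** it stopped hard under about 18 N. From the pictures afterwards the angle is roughly 1.53 to 1.57 rad, against the 1.50 needed.

**Columns:** after release, both lay within about 2 mm of their predicted positions in the wrist picture. The third drawer lane was empty, and the red look-alike was left alone.

**Hold-down bar:** pressed with about 10 N, it stopped moving at the height expected for resting on the columns. The pictures put its angle between about 0 and 0.06 rad, so this check is only good to about the tolerance.

**Drawer:** it met a hard stop at about 15 N, more than the catch's 8 N, and its front looks flush with the cabinet.

**Bottles and contact:** both bottles look to be standing where they started, judged by eye only. At hand-in the arm was clear of everything.

One thing went less cleanly: when I opened the fingers at groove 1, the gripper pressed on something, most likely the side wall, with about 13 N. This is under the 40 N limit, and the column stayed seated. I used groove 2 for the second column to avoid repeating it.

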